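Fetch the end stop from behind the jars

TASK

The end stop of the jar rail has to go into the white parts tray for repair, but three containers block its slot. First stand all three containers upright on the black rubber mat, then slide the stop along the T-slot out of the rail's open end and stand it upright in the tray, and finally put the three containers back on the rail, upright, each on the spot where it stood at the start. Leave the articulator and the loose plaster cast undisturbed.

Things in the scene. Friction and masses are not known exactly. Their poses are not given: they have to be found in the camera images.
- jar_liquid_mid (a point): Tall amber-brown screw-top jar with black cap, 41 mm diameter, 78 mm tall; rigid, to be grasped round the body (the lower 61 mm). Stands on the rail at the start. This point lies on its axis, 35 mm above its underside; its z axis points up the jar.
- jar_separator_mid (a point): Small white screw-top jar with a blue cap, 37 mm diameter, 50 mm tall; grasp round the body (the lower 40 mm). Stands on the rail at the start. This point lies on its axis, 28 mm above its underside; z up the jar.
- dropper_bottle_mid (a point): White dropper bottle with a narrow pointed nozzle, body 33 mm diameter and 50 mm tall, 80 mm tall with nozzle; grasp round the body. Stands on the rail at the start. This point lies on its axis, 32 mm above its underside; z up the bottle.
- stop_grip (a point): End stop: slim steel post, black grip block on top, 75 mm tall, 0.12 kg. Point: centre of the block (x, along the slot, 30 mm; y, across, 26 mm: grasp across; 34 mm tall), 56 mm above the foot's underside. Below: column 24x20, shoulder 40x30 (19 to 26 mm up), neck 30x13, T-foot 40x26x6 mm (along x first). At the start the foot is in the T-slot near its closed end, waxed, sliding freely with little play.
- rail_mouth (a point): Middle of the open end of the jar rail, at its top, 22 mm above the worktop. Rail: fixed aluminium bar 64 mm wide, running 250 mm from here along this point's -x to its closed end (black cap); T-slot 18 mm wide on top, 30 mm below. Containers stand on it about 62 mm apart, in any order. The stop lifts only once its foot (20 mm either way) is past this point; in the slot it rides 5 mm above worktop.
- mat: Black rubber mat lying fixed on the worktop, 200 mm along its x, 110 mm along its y, 4 mm thick. Origin at the centre of its underside. It is left or right of the rail.
- tray: White open parts tray, fixed, 56 mm along its x and 80 mm along its y outside, 34 mm high, walls about 2 mm, floor about 2 mm thick. Origin at the centre of its underside. It is left or right of the rail, on the other side from the mat. (Well to the left of it all a fixed microscope stands up to 0.44 m above the worktop: rise above it before passing over.)
- articulator: Bystander: jaw articulator with teeth, 83 x 86 x 79 mm, loose. Origin at the centre of its underside. Not to be moved.
- cast_1: Bystander: yellowish plaster jaw model nearest the rail, 51 x 66 x 31 mm, loose. Origin at the centre of its underside. Not to be moved.
There are look-alikes about, which are no part of the job. Of the things like the part that bears jar_separator_mid, leave any that is yellow; of the rest the larger one is meant.

How it is judged (in metres and radians):
On the way, in this order (a step that is already met when the one before it is completed fails the run):
1. all three containers stand upright on the mat at the same time (x of jar_liquid_mid in the frame of mat between -0.1 and 0.1 m and y of jar_liquid_mid in the frame of mat between -0.055 and 0.055 m and z of jar_liquid_mid in the frame of mat between 0.033 and 0.045 m and angle between each of jar_liquid_mid, jar_separator_mid, dropper_bottle_mid's own z axis and vertical below 0.15 rad and x of jar_separator_mid in the frame of mat between -0.1 and 0.1 m and y of jar_separator_mid in the frame of mat between -0.055 and 0.055 m and z of jar_separator_mid in the frame of mat between 0.026 and 0.038 m and x of dropper_bottle_mid in the frame of mat between -0.1 and 0.1 m and y of dropper_bottle_mid in the frame of mat between -0.055 and 0.055 m and z of dropper_bottle_mid in the frame of mat between 0.03 and 0.042 m), for 0.1 s.
2. the stop has been slid to the open end of the slot (x of stop_grip in the frame of rail_mouth between -0.005 and 0.08 m and y of stop_grip in the frame of rail_mouth between -0.02 and 0.02 m and z of stop_grip in the frame of rail_mouth below 0.075 m).
3. the stop stands upright in the tray (x of stop_grip in the frame of tray between -0.028 and 0.028 m and y of stop_grip in the frame of tray between -0.04 and 0.04 m and z of stop_grip in the frame of tray between 0.052 and 0.066 m and angle between stop_grip's own z axis and vertical below 0.15 rad), for 0.1 s.
At the end, for the whole second after the job is handed in: The stop stands upright (within 0.15 rad) on the floor of the tray, and each container stands upright (within 0.1 rad) within 15 mm of its starting spot on the rail; all released and at rest (all of step 3 and linear speed of each of end_stop, jar_liquid, jar_separator, dropper_bottle below 0.02 m/s and distance of each of jar_liquid_mid, jar_separator_mid, dropper_bottle_mid from where it was at the start of the episode below 0.015 m and angle between each of jar_liquid_mid, jar_separator_mid, dropper_bottle_mid's own z axis and vertical below 0.1 rad); the robot touches nothing.
It fails at once if a container is tipped over (angle between any of jar_liquid_mid, jar_separator_mid, dropper_bottle_mid's own z axis and vertical above 1 rad).
It fails at once if the articulator or the loose cast is moved by more than 20 mm (distance of any of articulator, cast_1 from where it was at the start of the episode above 0.02 m).
It also fails if it takes over 141 s, if anything falls off the work surface, if the arm or the gripper's body presses on something with over 40 N, if the wrist force passes 120 N, or if a joint passes its speed limit or range.

ROBOT

A 6-joint arm with a two-finger parallel gripper is mounted at the origin on a cart in front of the work surface, level with it; the furniture and walls round the work are solid. World frame = base frame: x ahead of the robot, y to its left, z up, the work surface at z = 0. Lengths are in mm, angles in rad, forces in N, time in s.
With the tool pointing down it reaches from about 275 to 1000 mm from the base axis. Payload 8.4 kg.
Tool frame: the origin (TCP) lies at the very end of the fingers, on their centre line; the grasp point (between the pads) lies 19 mm behind it (robot.grip_point_offset is the distance from the TCP to the grasp point, in mm); z points along the fingers, y is the line along which they close (so a half turn about z gives the same grasp; the last joint's range is limited). The gripper opens to 85 mm and grips with 20 to 120 N. Pads are 22 mm wide; open, the fingers measure 114 mm over their backs; the gripper's body (76 mm by 85 mm) begins 54 mm behind the grasp point. The pads swing forward as they close: fully open they stand 13 mm farther back than shut.
Start: joints at [-1.207, 0.353, 1.633, -0, 1.155, -0.002], TCP at [223.559, -583.652, 231.281] pointing down, gripper open.
Joint ranges: [-2.63, 2.63], [-0.92, 2.1], [0.06, 2.66], [-1.3, 4.44], [0, 2.69], [-3.02, 3.02]. Speed limits (rad/s): [2.22, 2.22, 2.79, 3.14, 3.14, 3.14].

INTERFACE

Orientations are given as a rotation vector (axis times angle).
In Python, from cell import robot gives the robot as it stands. The module is installed in compiled form; this text tells all that it offers.
- The arm moves only by the tool move_arm, never from a script. Its argument "commands" is a list that holds one entry, the list of rows, each a list of 7 numbers: the turn, a rotation vector about the world's x, y, z as a fraction of full scale, then the shift along the world's x, y, z as a fraction of full scale, then the opening, from -1 (shut) to 1 (fully open). A call has 1 to 5 rows; each row is the pose to reach, as a shift and turn from the pose commanded when the call began, turning the shorter way round; what a row does not reach only later rows make up. Full scale, the value 1, is 20 cm for a shift and 180 degrees for a turn. A row lasts 1/10 s, in which the tool goes at most 50 mm and 8.59 degrees, less where a joint would pass 70% of its speed; a pose out of reach is approached as far as the arm can. A call with a number of a shift or a turn outside -1 to 1 is refused whole. A call with a gripper value outside its range is refused whole. The fingers move at their own pace and stop on an object; the grip force is fixed at half the most. Time passes only in rows, so rows that repeat a pose let the fingers close. It gives the time, the measured TCP pose, the force, the opening and the grip force at its end, in the units of the state.
- robot.get_obs(): the state, without advancing time (a new reading comes with each control period).
- robot.camera(name): name is "scene" or "top" or "wrist"; returns (picture, depth): 384x512x3 uint8, red, green, blue; 384x512 float32, mm along the optical axis (not along the pixel's ray), 0 where there is no reading.
- robot.get_calibration(name): a dict with "vfov" (degrees; the focal length in pixels is half the picture's height over the tangent of half this angle, whatever the lens; pixels are square), "cx", "cy" (the principal point, pixels), "R" (3x3) and "t" (3): a world point X has camera coordinates R X + t. Camera axes: x right, y down, z forward; pixel columns grow to the right and rows downward; lengths in mm; the calibration is good to about 2 mm. A picture is of the moment at which its call begins: read the wrist's pose just before it. get_calibration takes no time and is no camera call; for the wrist camera it gives the pose at the moment of the call.
- robot.finish_job(): hands the job in; it is judged then, once.
Trained networks look in the newest picture that a camera, given by its name, has taken for a name from the list of things; names that differ only in an ending like _2 or _b are one class to them, and where a whole thing is asked for, a point or a joint stands for the part that bears it (a point fixed in the world has none). Each returns a list of dicts, best first, with "score" (0 to 1); they miss things now and then, are a little off and sometimes report something else, mostly with a low value. They report only what shows in the picture. A call takes as long as a camera call. They do not tell look-alikes from the thing itself.
- robot.silhouettes(name, camera): "mask" (384x512 bool, what is visible of it) and "centre" ([row, column] in pixels, amid what is visible of it).
The state is a dict: "time_s": time; "joint_pos": joint angles; "joint_vel": joint speeds; "effort": joint torques, N m; "tool_pos": TCP position; "orientation": TCP orientation; "wrist_force": force on the tool from outside, world axes, zero at the start; "wrist_torque": the same for the moment, N m; "finger_gap": opening from 0.0 (shut) to 1.0 (fully open); "finger_force": force on a finger pad.
Only numpy, scipy, OpenCV 4.12 (cv2) and the standard library are available. Lean on these libraries where they do the work, as an engineer would, in place of code of your own. Each camera call takes 0.05 s, during which the arm holds its last target. There are 200 camera calls.

## Working session

There is one attempt and no reset: what is moved stays moved. The work goes in short steps, Python scripts to look and compute and a tool call to move; the robot and the scene stay as the last step left them, time stands still between calls to the robot, and variables do not carry over. Pictures are saved under pics/ and viewed, at most 14 in all, crops included, and the job is handed in when it is done.

Besides the shell and the picture viewer there is one more tool, called after ">>>" as name([rows], argument=value, ...), one row to a line, values as JSON. move_arm: Moves the arm, as the interface text tells. Its arguments: {"type":"object","properties":{"commands":{"type":"array","items":{"type":"array","items":{"type":"array","items":{"type":"number"}}}}},"required":["commands"]}

```bash
mkdir -p pics
cat > h.py <<'E'
import numpy as np, cv2
from cell import robot
def cam(n):
    c=robot.get_calibration(n); p,d=robot.camera(n); return p,d,c
def world(d,c):
    f=d.shape[0]/2/np.tan(np.radians(c["vfov"])/2)
    v,u=np.mgrid[:d.shape[0],:d.shape[1]]
    P=np.stack([(u-c["cx"])/f*d,(v-c["cy"])/f*d,d],-1)
    W=(P-np.array(c["t"]))@np.array(c["R"])
    W[d<=0]=np.nan
    return W
def save(n,p): cv2.imwrite("pics/"+n,p[:,:,::-1])
E
python3 - <<'E'
from h import *
o=robot.get_obs(); print(o["tool_pos"],o["orientation"],o["finger_gap"],robot.grip_point_offset)
ims=[]
for n in ["scene","top"]:
    p,d,c=cam(n); W=world(d,c); np.savez(n+".npz",p=p,d=d,W=W)
    save(n+".png",cv2.resize(p,(800,600),interpolation=cv2.INTER_CUBIC)); print(n,np.round(-np.array(c["R"]).T@c["t"]),c["vfov"],np.round(c["R"],2).tolist())
    for k in ["jar_liquid_mid","jar_separator_mid","dropper_bottle_mid","stop_grip","rail_mouth","mat","tray","articulator","cast_1"]:
        for s in robot.silhouettes(k,n)[:5]:
            m=s["mask"]; w=W[m]; w=w[~np.isnan(w[:,0])]
            if len(w): print(k,round(s["score"],2),np.round(s["centre"]),m.sum(),"med",np.round(np.median(w,0)),"lo",np.round(np.percentile(w,3,0)),"hi",np.round(np.percentile(w,97,0)))
E
```

```text
[ 223.38521344 -583.19275219  230.53406189] [-3.08783202e+00 -5.71100139e-01  4.35348505e-04] 1.0004149031598917 18.700000000000003
scene [170. 372. 688.] 57.67532138128605 [[-0.63, -0.77, 0.02], [-0.57, 0.45, -0.69], [0.52, -0.45, -0.73]]
jar_liquid_mid 0.86 [220. 247.] 521 med [560.  64.  78.] lo [551.  42.  27.] hi [584.  76. 101.]
jar_separator_mid 0.53 [196. 286.] 268 med [575. -60.  62.] lo [565. -78.  28.] hi [592. -50.  73.]
jar_separator_mid 0.53 [173. 308.] 238 med [ 613. -193.   35.] lo [ 603. -214.    4.] hi [ 632. -184.   51.]
jar_separator_mid 0.43 [238. 302.] 159 med [473. -27.  32.] lo [464. -43.   5.] hi [486. -20.  38.]
dropper_bottle_mid 0.51 [208. 265.] 269 med [574.   2.  61.] lo [565. -14.  24.] hi [589.  11.  90.]
stop_grip 0.6 [238. 228.] 387 med [557. 119.  59.] lo [551.  98.  12.] hi [575. 132.  79.]
stop_grip 0.41 [234. 255.] 1411 med [554.  53.  20.] lo [531. -86.   3.] hi [600. 151.  23.]
rail_mouth 0.62 [234. 255.] 1346 med [553.  52.  20.] lo [532. -83.   3.] hi [599. 151.  23.]
mat 0.69 [182. 371.] 1872 med [ 493. -340.    3.] lo [ 409. -399.    0.] hi
[... 873 characters left out ...]
 -228.    0.] hi [ 635. -186.   54.]
dropper_bottle_mid 0.71 [201. 261.] 145 med [575.  -5.  69.] lo [564. -19.  37.] hi [592.   8.  93.]
stop_grip 0.58 [239. 123.] 792 med [500. 343.   3.] lo [465. 298.  -2.] hi [533. 381.  35.]
stop_grip 0.56 [210. 220.] 199 med [560. 108.  75.] lo [550.  94.  26.] hi [577. 125.  81.]
rail_mouth 0.8 [208. 251.] 1668 med [567.  21.  21.] lo [535. -92.   3.] hi [612. 145.  26.]
mat 0.93 [231. 395.] 3342 med [ 498. -342.    4.] lo [ 406. -401.   -0.] hi [ 591. -285.    8.]
tray 0.82 [240. 123.] 769 med [499. 345.   3.] lo [465. 299.  -2.] hi [531. 382.  35.]
articulator 0.86 [132. 363.] 958 med [ 757. -267.   66.] lo [ 725. -305.    3.] hi [ 797. -225.   76.]
```

View pics/scene.png

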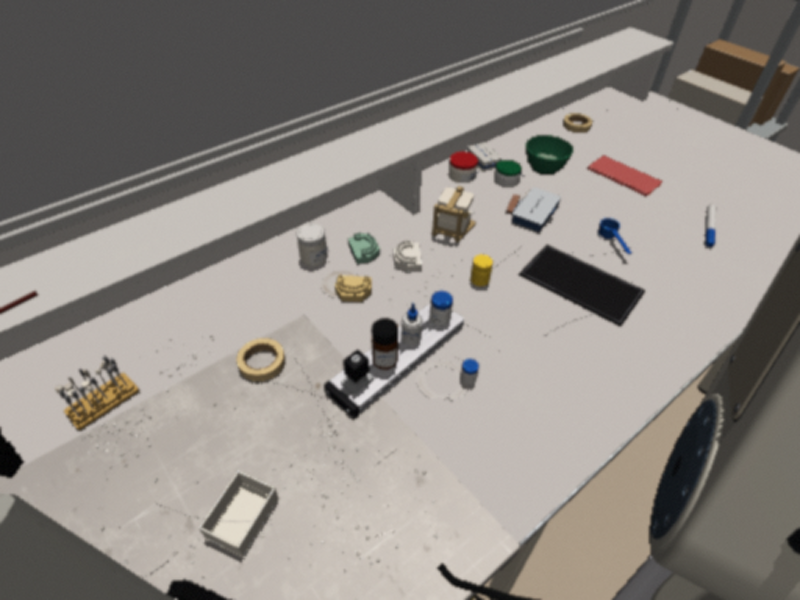

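View pics/top.png

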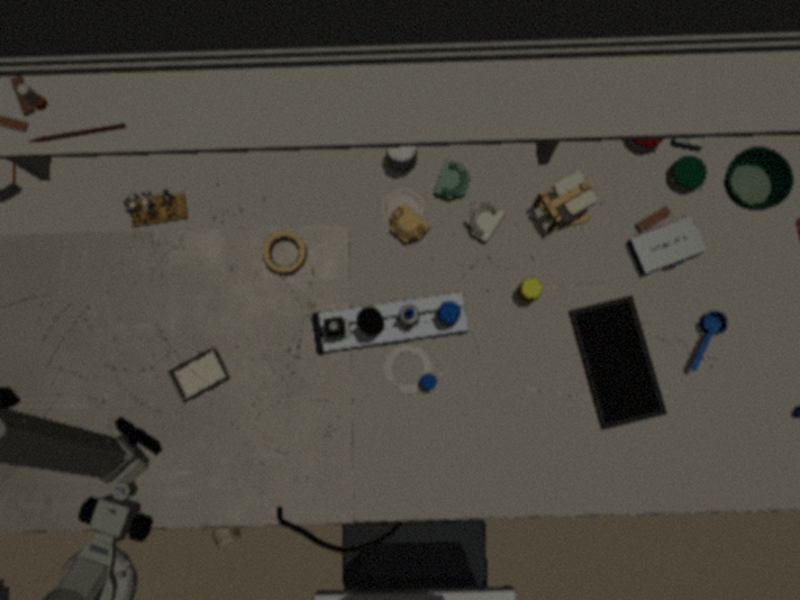

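The scene view (800x600) shows three candidates for the separator jar: blue cap on the rail (441,310), a smaller blue cap at (470,372), and a yellow one at (482,270). The one on the rail fits, since it is larger and not yellow. The rail's black cap (closed end) is at the +y side and its mouth at -y. The mat is to the right and the tray to the left. I'll confirm with a crop and fit the poses.

```bash
cat > fit.py <<'E'
from h import *
from scipy.optimize import least_squares
def circ(P,r,x0):
    f=lambda q: np.hypot(P[:,0]-q[0],P[:,1]-q[1])-r
    s=least_squares(f,x0,loss="soft_l1"); return s.x
def rect(P): return cv2.minAreaRect(P[:,:2].astype(np.float32))
E
python3 - <<'E'
from fit import *
for n in ["scene","top"]:
    D=np.load(n+".npz"); W=D["W"]; V=W.reshape(-1,3); V=V[~np.isnan(V[:,0])]
    print(n,"table z",np.round(np.median(V[(abs(V[:,0]-420)<40)&(abs(V[:,1]+100)<60),2]),1))
    for k,x0,r,z0,z1 in [("liq",(568,54),20.5,30,78),("sep",(580,-70),18.5,30,60),("drop",(577,-6),16.5,28,68),("small",(478,-33),16,5,35)]:
        m=(np.hypot(V[:,0]-x0[0],V[:,1]-x0[1])<27)&(V[:,2]>z0)
        b=V[m&(V[:,2]<z1)]; q=circ(b,r,x0); t=V[m]; zt=np.percentile(t[:,2],97); tt=t[t[:,2]>zt-8]
        print(k,"cyl",np.round(q,1),len(b),"top",np.round(zt,1),"cap",np.round((tt.min(0)+tt.max(0))/2,1))
    m=(abs(V[:,0]-560)<30)&(abs(V[:,1]-110)<32)&(V[:,2]>66); print("stop top",np.round(V[m].min(0),1),np.round(V[m].max(0),1),rect(V[m]))
    m=(abs(V[:,0]-573)<60)&(abs(V[:,1]-20)<160)&(V[:,2]>16)&(V[:,2]<26); print("rail",rect(V[m]))
    for nm in ["mat","tray"]:
        robot.camera(n)
        s=robot.silhouettes(nm,n)[0]["mask"]; w=W[s]; w=w[~np.isnan(w[:,0])]; print(nm,rect(w))
p=np.load("scene.npz")["p"]; save("crop.png",cv2.resize(p[150:270,200:340],(700,600),interpolation=cv2.INTER_CUBIC))
E
```

```text
scene table z -1.0
liq cyl [572.   55.5] 234 top 100.6 cap [570.3  56.9  97.3]
sep cyl [583.6 -68.8] 121 top 73.1 cap [581.9 -67.3  70.1]
drop cyl [581.5  -5.7] 184 top 93.2 cap [579.7  -3.7  92.9]
small cyl [479.1 -35.9] 106 top 37.6 cap [476.2 -32.8  34.4]
stop top [550.8  98.5  66. ] [577.8 129.2  81. ] ((564.6773071289062, 113.52708435058594), (25.921628952026367, 29.971290588378906), 6.319635391235352)
rail ((575.2393188476562, 26.879043579101562), (66.61959838867188, 250.80752563476562), 6.779792308807373)
mat ((568.4768676757812, 57.089534759521484), (37.426761627197266, 38.62596130371094), 14.228602409362793)
tray ((506.705078125, 342.6797180175781), (72.5510025024414, 82.65292358398438), 27.421401977539062)
top table z -0.1
liq cyl [570.8  56. ] 42 top 104.0 cap [569.5  55.5 101.1]
sep cyl [582.5 -68.4] 29 top 75.1 cap [581.3 -68.2  72.7]
drop cyl [580.1  -5.2] 70 top 93.0 cap [580.8  -4.6  93.7]
small cyl [478.8 -26.9] 26 top 40.0 cap [475.6 -32.5  37.1]
stop top [550.8  96.7  66.6] [577.5 127.6  83.2] ((563.9852294921875, 112.23495483398438), (25.737934112548828, 29.469985961914062), 6.386465072631836)
rail ((573.9166259765625, 26.46038055419922), (65.77632904052734, 249.3126220703125), 6.673923492431641)
mat ((500.0771789550781, -343.24627685546875), (204.78990173339844, 113.28279113769531), 12.429152488708496)
tray ((501.12744140625, 340.20965576171875), (63.30521011352539, 80.1234359741211), 28.130680084228516)
```

View pics/crop.png

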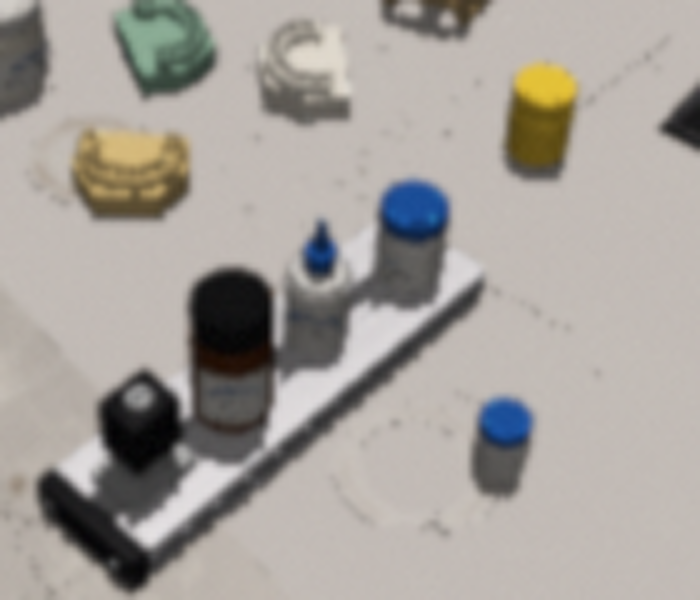

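The crop confirms it: the blue-capped jar on the rail (412,240) is clearly larger than the loose blue one (505,445), and the other is yellow (540,115). I'm moving over the rail, turned so the fingers close across it.

>>> move_arm([
  [[0,0,0.14,0.6,0.86,0,1],[0,0,0.14,0.6,0.86,0,1],[0,0,0.14,0.6,0.86,0,1],[0,0,0.14,0.6,0.86,0,1],[0,0,0.14,0.6,0.86,0,1]],
])

```text
time_s: 1.9
tool_pos: [345.5, -407.9, 231.4]
orientation: [-2.887, -1.235, -0.002]
wrist_force: [-0.6, -0.2, 0.4]
finger_gap: 0.997
finger_force: 0.0
```

>>> move_arm([
  [[0,0,0.14,0.6,0.86,0,1],[0,0,0.14,0.6,0.86,0,1],[0,0,0.14,0.6,0.86,0,1],[0,0,0.14,0.6,0.86,0,1],[0,0,0.14,0.6,0.86,0,1]],
])

```text
time_s: 2.4
tool_pos: [465.8, -236.6, 231.5]
orientation: [2.549, 1.836, 0.002]
wrist_force: [-0.7, -0.6, 0.3]
finger_gap: 0.998
finger_force: 0.0
```

>>> move_arm([
  [[0,0,0.14,0.6,0.86,0,1],[0,0,0.14,0.6,0.86,0,1],[0,0,0.14,0.6,0.86,0,1],[0,0,0.14,0.6,0.86,0,1],[0,0,0.14,0.6,0.86,0,1]],
])

```text
time_s: 2.9
tool_pos: [586.1, -64.9, 231.3]
orientation: [2.087, 2.347, 0.002]
wrist_force: [0.1, 0.2, -0.6]
finger_gap: 1.0
finger_force: 0.0
```

```bash
cat > w.py <<'E'
from fit import *
import sys
o=robot.get_obs(); p,d,c=cam("wrist"); W=world(d,c); np.savez("wrist.npz",p=p,d=d,W=W)
if len(sys.argv)>1: save(sys.argv[1],cv2.resize(p,(640,480)))
from scipy.spatial.transform import Rotation as Ro
R=Ro.from_rotvec(o["orientation"]).as_matrix()
print("tcp",np.round(o["tool_pos"],1),"yaw y",round(np.degrees(np.arctan2(R[1,1],R[0,1])),1),"q",np.round(o["joint_pos"],2),o["time_s"],"gap",o["finger_gap"])
V=W.reshape(-1,3); V=V[~np.isnan(V[:,0])]
def fitall(L):
  for k,x0,r,z0,z1 in L:
    m=(np.hypot(V[:,0]-x0[0],V[:,1]-x0[1])<28)&(V[:,2]>z0)
    t=V[m]
    if len(t)<20: print(k,"few");continue
    b=V[m&(V[:,2]<z1)]; zt=np.percentile(t[:,2],97); tt=t[t[:,2]>zt-6]
    q=circ(b,r,x0) if len(b)>20 else [0,0]
    print(k,"cyl",np.round(q,1),len(b),"top",np.round(zt,1),"cap",np.round((tt.min(0)+tt.max(0))/2,1))
E
cat > rail.py <<'E'
from w import *
fitall([("liq",(570,56),20.5,30,78),("sep",(582,-68),18.5,30,60),("drop",(580,-5),16.5,28,68)])
m=(abs(V[:,0]-564)<30)&(abs(V[:,1]-112)<32)&(V[:,2]>66)
if m.sum()>30: print("stop",rect(V[m]),np.round(V[m].mean(0)))
m=(abs(V[:,0]-573)<60)&(abs(V[:,1]-20)<160)&(V[:,2]>16)&(V[:,2]<26); print("rail",rect(V[m]))
E
python3 rail.py w1.png
```

```text
tcp [586.1 -64.9 231.3] yaw y 6.7 q [-0.11  0.3   1.71  0.    1.13 -0.23] 2.9 gap 0.9995598879765454
liq cyl [571.8  56.8] 175 top 101.1 cap [571.8  55.7  98.7]
sep cyl [583.2 -68.6] 200 top 317.8 cap [581.1 -53.3 316.1]
drop cyl [581.8  -5.5] 465 top 98.0 cap [581.5  -5.1  97.1]
rail ((578.865234375, 2.51348876953125), (64.10633087158203, 199.31663513183594), 6.764790058135986)
```

View pics/w1.png

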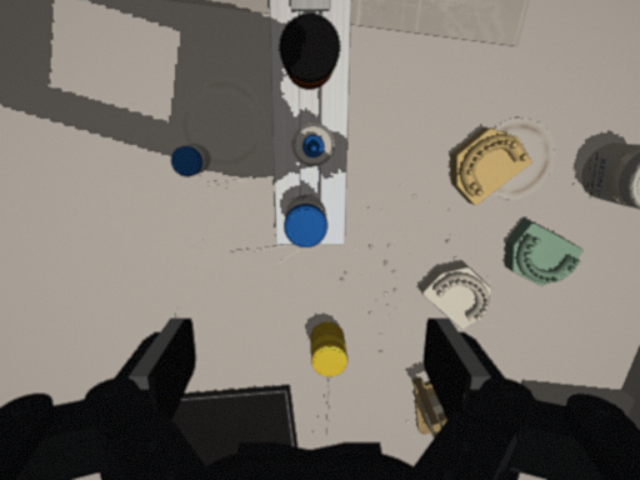

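The wrist view shows the blue cap at (305,225), the dropper at (313,145) and the amber jar at (310,48); the fits from the three cameras agree. Descending on the separator jar.

>>> move_arm([
  [[0,0,0,-0.015,-0.018,-0.25,1],[0,0,0,-0.015,-0.018,-0.5,1],[0,0,0,-0.015,-0.018,-0.72,1],[0,0,0,-0.015,-0.018,-0.72,1]],
])

```text
time_s: 3.35
tool_pos: [575.4, -72.5, 82.0]
orientation: [-2.087, -2.337, 0.01]
wrist_force: [-0.7, 0.0, 0.2]
finger_gap: 0.996
finger_force: 0.0
```

>>> move_arm([
  [[0,0,0,0,0,0,1],[0,0,0,0,0,0,1],[0,0,0,0,0,0,1]],
])

```text
time_s: 3.65
tool_pos: [582.3, -71.9, 89.9]
orientation: [2.089, 2.342, 0.004]
wrist_force: [-0.9, -0.3, 1.3]
finger_gap: 1.001
finger_force: 0.0
```

>>> move_arm([
  [[0,0,0,0.005,0.015,-0.08,1],[0,0,0,0.005,0.015,-0.16,1],[0,0,0,0.005,0.015,-0.23,1],[0,0,0,0.005,0.015,-0.27,1],[0,0,0,0.005,0.015,-0.28,1]],
])

```text
time_s: 4.15
tool_pos: [581.4, -68.3, 30.9]
orientation: [-2.09, -2.345, 0.001]
wrist_force: [0.1, 0.1, -0.2]
finger_gap: 1.002
finger_force: 0.0
```

>>> move_arm([
  [[0,0,0,0,0,0,1],[0,0,0,0,0,0,1],[0,0,0,0,0,0,1]],
])

```text
time_s: 4.45
tool_pos: [582.0, -68.3, 31.8]
orientation: [2.09, 2.344, 0.001]
wrist_force: [0.1, 0.2, -0.4]
finger_gap: 1.003
finger_force: 0.0
```

>>> move_arm([
  [[0,0,0,0,0,0,-1],[0,0,0,0,0,0,-1],[0,0,0,0,0,0,-1],[0,0,0,0,0,0,-1],[0,0,0,0,0,0,-1]],
])

```text
time_s: 4.95
tool_pos: [581.9, -68.3, 31.7]
orientation: [2.09, 2.344, 0.001]
wrist_force: [-0.2, -0.4, 4.9]
finger_gap: 0.406
finger_force: 59.7
```

>>> move_arm([
  [[0,0,0,0,0,0,-1],[0,0,0,0,0,0,-1],[0,0,0,0,0,0,-1],[0,0,0,0,0,0,-1],[0,0,0,0,0,0,-1]],
])

```text
time_s: 5.45
tool_pos: [581.9, -68.3, 31.6]
orientation: [2.09, 2.344, 0.001]
wrist_force: [-0.8, 0.4, 5.2]
finger_gap: 0.407
finger_force: 59.8
```

>>> move_arm([
  [[0,0,0,0,0,0.08,-1],[0,0,0,0,0,0.22,-1],[0,0,0,0,0,0.4,-1],[0,0,0,0,0,0.48,-1],[0,0,0,0,0,0.5,-1]],
])

```text
time_s: 5.95
tool_pos: [582.9, -68.4, 134.3]
orientation: [2.088, 2.342, 0.004]
wrist_force: [0.7, 0.7, -0.9]
finger_gap: 0.405
finger_force: 59.8
```

>>> move_arm([
  [[0,0,0,0,-0.1,0,-1],[0,0,0,-0.02,-0.25,0,-1],[0,0,0,-0.03,-0.45,0,-1],[0,0,0,-0.03,-0.65,0,-1],[0,0,0,-0.03,-0.8,0,-1]],
])

```text
time_s: 6.45
tool_pos: [574.7, -230.1, 130.6]
orientation: [-2.091, -2.344, 0.001]
wrist_force: [0.1, 0.3, -0.3]
finger_gap: 0.407
finger_force: 59.8
```

>>> move_arm([
  [[0,0,0,-0.01,-0.2,0,-1],[0,0,0,-0.02,-0.4,0,-1],[0,0,0,-0.035,-0.55,0,-1],[0,0,0,-0.035,-0.61,0,-1],[0,0,0,-0.035,-0.625,0,-1]],
])

```text
time_s: 6.95
tool_pos: [567.9, -354.1, 130.4]
orientation: [-2.092, -2.342, 0.0]
wrist_force: [0.6, -0.2, -0.0]
finger_gap: 0.402
finger_force: 59.8
```

>>> move_arm([
  [[0,0,0,0,0,-0.08,-1],[0,0,0,0,0,-0.2,-1],[0,0,0,0,0,-0.35,-1],[0,0,0,0,0,-0.45,-1],[0,0,0,0,0,-0.5,-1]],
])

```text
time_s: 7.45
tool_pos: [567.2, -350.5, 28.0]
orientation: [-2.086, -2.343, 0.001]
wrist_force: [-0.6, 0.6, -0.7]
finger_gap: 0.401
finger_force: 59.8
```

>>> move_arm([
  [[0,0,0,0,0,0,-1],[0,0,0,0,0,0,-1],[0,0,0,0,0,0,-1]],
])

```text
time_s: 7.75
tool_pos: [569.4, -353.4, 32.5]
orientation: [2.089, 2.344, 0.001]
wrist_force: [-0.3, 0.8, -0.1]
finger_gap: 0.402
finger_force: 59.8
```

>>> move_arm([
  [[0,0,0,0,0,-0.04,-1],[0,0,0,0,0,-0.07,-1],[0,0,0,0,0,-0.085,-1],[0,0,0,0,0,-0.085,-1],[0,0,0,0,0,-0.085,-1]],
])

```text
time_s: 8.25
tool_pos: [568.5, -353.3, 14.1]
orientation: [-2.091, -2.345, 0.0]
wrist_force: [0.9, 0.4, -0.5]
finger_gap: 0.406
finger_force: 60.0
```

>>> move_arm([
  [[0,0,0,0,0,0,-1],[0,0,0,0,0,0,-1]],
])

```text
time_s: 8.45
tool_pos: [568.5, -353.3, 14.2]
orientation: [-2.091, -2.345, -0.0]
wrist_force: [0.5, -0.1, -0.6]
finger_gap: 0.405
finger_force: 60.0
```

>>> move_arm([
  [[0,0,0,0,0,0,1],[0,0,0,0,0,0,1],[0,0,0,0,0,0,1],[0,0,0,0,0,0,1],[0,0,0,0,0,0,1]],
])

```text
time_s: 8.95
tool_pos: [568.6, -353.3, 14.3]
orientation: [2.091, 2.345, -0.0]
wrist_force: [-0.0, -0.3, 0.2]
finger_gap: 1.002
finger_force: 0.0
```

>>> move_arm([
  [[0,0,0,0,0,0.1,1],[0,0,0,0,0,0.3,1],[0,0,0,0,0,0.5,1],[0,0,0,0,0,0.7,1],[0,0,0,0,0,0.8,1]],
])

```text
time_s: 9.45
tool_pos: [569.9, -354.1, 178.4]
orientation: [2.088, 2.341, 0.001]
wrist_force: [0.0, -0.5, 0.1]
finger_gap: 1.001
finger_force: 0.0
```

>>> move_arm([
  [[0,0,0,0.03,0.2,0,1],[0,0,0,0.03,0.45,0,1],[0,0,0,0.03,0.7,0,1],[0,0,0,0.03,0.87,0,1],[0,0,0,0.03,0.87,0,1]],
])

```text
time_s: 9.95
tool_pos: [574.2, -175.3, 174.4]
orientation: [-2.086, -2.347, -0.001]
wrist_force: [-0.3, -0.9, 1.2]
finger_gap: 1.0
finger_force: 0.0
```

>>> move_arm([
  [[0,0,0,0.035,0.2,0,1],[0,0,0,0.035,0.45,0,1],[0,0,0,0.035,0.7,0,1],[0,0,0,0.035,0.82,0,1],[0,0,0,0.035,0.87,0,1]],
])

```text
time_s: 10.45
tool_pos: [581.7, -3.5, 174.4]
orientation: [2.088, 2.347, 0.0]
wrist_force: [-0.0, 0.1, -0.1]
finger_gap: 0.999
finger_force: 0.0
```

>>> move_arm([
  [[0,0,0,0,0,0,1],[0,0,0,0,0,0,1],[0,0,0,0,0,0,1]],
])

```text
time_s: 10.75
tool_pos: [581.7, -6.7, 174.3]
orientation: [2.092, 2.343, -0.0]
wrist_force: [0.0, 0.9, 1.5]
finger_gap: 0.999
finger_force: 0.0
```

>>> move_arm([
  [[0,0,0,0,0.005,-0.15,1],[0,0,0,0,0.005,-0.32,1],[0,0,0,0,0.005,-0.48,1],[0,0,0,0,0.005,-0.6,1],[0,0,0,0,0.005,-0.65,1]],
])

```text
time_s: 11.25
tool_pos: [580.1, -5.5, 41.9]
orientation: [-2.091, -2.341, 0.004]
wrist_force: [0.2, -0.2, -0.1]
finger_gap: 0.999
finger_force: 0.0
```

>>> move_arm([
  [[0,0,0,0,0,-0.02,1],[0,0,0,0,0,-0.04,1],[0,0,0,0,0,-0.04,1],[0,0,0,0,0,-0.04,1],[0,0,0,0,0,-0.04,1]],
])

```text
time_s: 11.75
tool_pos: [582.1, -4.2, 37.1]
orientation: [2.09, 2.344, 0.001]
wrist_force: [0.2, 0.6, -0.1]
finger_gap: 0.999
finger_force: 0.0
```

>>> move_arm([
  [[0,0,0,0,0,0,-1],[0,0,0,0,0,0,-1],[0,0,0,0,0,0,-1],[0,0,0,0,0,0,-1],[0,0,0,0,0,0,-1]],
])

```text
time_s: 12.25
tool_pos: [581.8, -4.2, 36.6]
orientation: [2.09, 2.345, 0.0]
wrist_force: [-0.3, -0.6, 4.0]
finger_gap: 0.372
finger_force: 59.4
```

>>> move_arm([
  [[0,0,0,0,0,0,-1],[0,0,0,0,0,0,-1]],
])

```text
time_s: 12.45
tool_pos: [581.8, -4.2, 36.6]
orientation: [2.091, 2.345, 0.001]
wrist_force: [-1.8, -0.2, 5.7]
finger_gap: 0.373
finger_force: 59.4
```

>>> move_arm([
  [[0,0,0,0,0,0.08,-1],[0,0,0,0,0,0.22,-1],[0,0,0,0,0,0.4,-1],[0,0,0,0,0,0.48,-1],[0,0,0,0,0,0.5,-1]],
])

```text
time_s: 12.95
tool_pos: [582.7, -4.2, 138.2]
orientation: [2.089, 2.343, 0.003]
wrist_force: [0.4, 0.9, -0.3]
finger_gap: 0.372
finger_force: 59.4
```

>>> move_arm([
  [[0,0,0,-0.03,-0.1,0,-1],[0,0,0,-0.1,-0.28,0,-1],[0,0,0,-0.18,-0.48,0,-1],[0,0,0,-0.26,-0.7,0,-1],[0,0,0,-0.35,-0.94,0,-1]],
])

```text
time_s: 13.45
tool_pos: [510.6, -192.0, 135.0]
orientation: [-2.089, -2.345, 0.001]
wrist_force: [1.0, 0.0, 0.2]
finger_gap: 0.371
finger_force: 59.4
```

>>> move_arm([
  [[0,0,0,-0.08,-0.22,0,-1],[0,0,0,-0.17,-0.45,0,-1],[0,0,0,-0.26,-0.7,0,-1],[0,0,0,-0.32,-0.88,0,-1],[0,0,0,-0.35,-0.94,0,-1]],
])

```text
time_s: 13.95
tool_pos: [440.2, -382.1, 135.0]
orientation: [-2.093, -2.342, 0.001]
wrist_force: [1.5, 0.8, -0.4]
finger_gap: 0.372
finger_force: 59.5
```

>>> move_arm([
  [[0,0,0,0,0,-0.08,-1],[0,0,0,0,0,-0.2,-1],[0,0,0,0,0,-0.35,-1],[0,0,0,0,0,-0.45,-1],[0,0,0,0,0,-0.5,-1]],
])

```text
time_s: 14.45
tool_pos: [440.6, -377.1, 33.4]
orientation: [-2.087, -2.342, -0.0]
wrist_force: [-0.4, -0.5, -0.1]
finger_gap: 0.367
finger_force: 59.5
```

>>> move_arm([
  [[0,0,0,0,0,0,-1],[0,0,0,0,0,0,-1],[0,0,0,0,0,0,-1]],
])

```text
time_s: 14.75
tool_pos: [442.7, -379.4, 37.3]
orientation: [2.089, 2.344, 0.0]
wrist_force: [0.4, 0.0, 0.3]
finger_gap: 0.373
finger_force: 59.5
```

>>> move_arm([
  [[0,0,0,0,0,-0.04,-1],[0,0,0,0,0,-0.07,-1],[0,0,0,0,0,-0.086,-1],[0,0,0,0,0,-0.086,-1],[0,0,0,0,0,-0.086,-1]],
])

```text
time_s: 15.25
tool_pos: [441.9, -379.0, 18.9]
orientation: [-2.091, -2.345, -0.0]
wrist_force: [0.0, 0.1, 0.2]
finger_gap: 0.372
finger_force: 59.4
```

>>> move_arm([
  [[0,0,0,0,0,0,-1],[0,0,0,0,0,0,-1]],
])

```text
time_s: 15.45
tool_pos: [442.0, -379.1, 19.0]
orientation: [-2.091, -2.345, 0.0]
wrist_force: [0.1, -0.2, -0.5]
finger_gap: 0.369
finger_force: 59.4
```

>>> move_arm([
  [[0,0,0,0,0,0,1],[0,0,0,0,0,0,1],[0,0,0,0,0,0,1],[0,0,0,0,0,0,1],[0,0,0,0,0,0,1]],
])

```text
time_s: 15.95
tool_pos: [442.0, -379.1, 19.1]
orientation: [2.091, 2.345, -0.0]
wrist_force: [0.1, 0.4, 0.1]
finger_gap: 0.999
finger_force: 0.0
```

>>> move_arm([
  [[0,0,0,0,0,0.1,1],[0,0,0,0,0,0.3,1],[0,0,0,0,0,0.5,1],[0,0,0,0,0,0.7,1],[0,0,0,0,0,0.85,1]],
])

```text
time_s: 16.45
tool_pos: [442.4, -379.4, 191.8]
orientation: [2.089, 2.343, 0.0]
wrist_force: [-0.1, -0.3, -0.3]
finger_gap: 0.998
finger_force: 0.0
```

>>> move_arm([
  [[0,0,0,0.04,0.15,0,1],[0,0,0,0.1,0.35,0,1],[0,0,0,0.16,0.55,0,1],[0,0,0,0.216,0.725,0,1]],
])

```text
time_s: 16.85
tool_pos: [485.3, -232.4, 189.3]
orientation: [2.091, 2.344, 0.0]
wrist_force: [-0.0, -0.1, -0.3]
finger_gap: 1.002
finger_force: 0.0
```

>>> move_arm([
  [[0,0,0,0.06,0.2,0,1],[0,0,0,0.12,0.4,0,1],[0,0,0,0.18,0.6,0,1],[0,0,0,0.216,0.725,0,1]],
])

```text
time_s: 17.25
tool_pos: [528.8, -86.5, 189.2]
orientation: [-2.089, -2.346, -0.001]
wrist_force: [0.7, -0.4, 0.3]
finger_gap: 0.996
finger_force: 0.0
```

>>> move_arm([
  [[0,0,0,0.06,0.2,0,1],[0,0,0,0.12,0.4,0,1],[0,0,0,0.18,0.58,0,1],[0,0,0,0.21,0.69,0,1],[0,0,0,0.216,0.725,0,1]],
])

```text
time_s: 17.75
tool_pos: [572.1, 58.2, 189.1]
orientation: [-2.088, -2.347, -0.001]
wrist_force: [0.5, -0.0, -0.3]
finger_gap: 1.002
finger_force: 0.0
```

>>> move_arm([
  [[0,0,0,0,0,0,1],[0,0,0,0,0,0,1],[0,0,0,0,0,0,1]],
])

```text
time_s: 18.05
tool_pos: [571.3, 54.8, 189.1]
orientation: [-2.092, -2.344, 0.001]
wrist_force: [0.1, 0.4, -0.8]
finger_gap: 1.0
finger_force: 0.0
```

>>> move_arm([
  [[0,0,0,0,0.005,-0.15,1],[0,0,0,0,0.005,-0.32,1],[0,0,0,0,0.005,-0.5,1],[0,0,0,0,0.005,-0.64,1],[0,0,0,0,0.005,-0.7,1]],
])

```text
time_s: 18.55
tool_pos: [569.8, 55.7, 46.7]
orientation: [-2.091, -2.342, 0.004]
wrist_force: [-0.5, -0.0, -0.0]
finger_gap: 1.002
finger_force: 0.0
```

>>> move_arm([
  [[0,0,0,0,0,-0.02,1],[0,0,0,0,0,-0.04,1],[0,0,0,0,0,-0.04,1],[0,0,0,0,0,-0.04,1],[0,0,0,0,0,-0.04,1]],
])

```text
time_s: 19.05
tool_pos: [572.3, 57.0, 42.0]
orientation: [2.09, 2.344, 0.002]
wrist_force: [0.3, -0.5, -0.2]
finger_gap: 1.0
finger_force: 0.0
```

>>> move_arm([
  [[0,0,0,0,0,0,-1],[0,0,0,0,0,0,-1],[0,0,0,0,0,0,-1],[0,0,0,0,0,0,-1],[0,0,0,0,0,0,-1]],
])

```text
time_s: 19.55
tool_pos: [571.8, 57.0, 41.4]
orientation: [2.09, 2.345, 0.001]
wrist_force: [-0.6, -0.4, 5.3]
finger_gap: 0.456
finger_force: 60.0
```

>>> move_arm([
  [[0,0,0,0,0,0,-1],[0,0,0,0,0,0,-1]],
])

```text
time_s: 19.75
tool_pos: [571.8, 57.0, 41.4]
orientation: [2.091, 2.345, 0.001]
wrist_force: [-0.5, 0.8, 5.8]
finger_gap: 0.455
finger_force: 60.0
```

>>> move_arm([
  [[0,0,0,0,0,0.08,-1],[0,0,0,0,0,0.22,-1],[0,0,0,0,0,0.4,-1],[0,0,0,0,0,0.52,-1],[0,0,0,0,0,0.55,-1]],
])

```text
time_s: 20.25
tool_pos: [573.1, 57.1, 153.7]
orientation: [2.089, 2.343, 0.005]
wrist_force: [0.4, 0.3, -0.9]
finger_gap: 0.456
finger_force: 60.4
```

>>> move_arm([
  [[0,0,0,-0.02,-0.1,0,-1],[0,0,0,-0.06,-0.28,0,-1],[0,0,0,-0.1,-0.48,0,-1],[0,0,0,-0.15,-0.7,0,-1],[0,0,0,-0.195,-0.928,0,-1]],
])

```text
time_s: 20.75
tool_pos: [531.3, -129.8, 149.8]
orientation: [-2.089, -2.345, 0.001]
wrist_force: [0.7, -0.9, -1.6]
finger_gap: 0.453
finger_force: 60.4
```

>>> move_arm([
  [[0,0,0,-0.05,-0.22,0,-1],[0,0,0,-0.1,-0.45,0,-1],[0,0,0,-0.15,-0.7,0,-1],[0,0,0,-0.18,-0.87,0,-1],[0,0,0,-0.195,-0.928,0,-1]],
])

```text
time_s: 21.25
tool_pos: [492.3, -317.2, 149.7]
orientation: [-2.093, -2.341, 0.001]
wrist_force: [-0.4, 0.5, -0.7]
finger_gap: 0.457
finger_force: 60.4
```

>>> move_arm([
  [[0,0,0,0,0,0,-1],[0,0,0,0,0,-0.08,-1],[0,0,0,0,0,-0.24,-1],[0,0,0,0,0,-0.4,-1],[0,0,0,0,0,-0.5,-1]],
])

```text
time_s: 21.75
tool_pos: [492.7, -311.5, 48.4]
orientation: [-2.087, -2.344, 0.0]
wrist_force: [0.7, 0.3, -0.1]
finger_gap: 0.454
finger_force: 60.4
```

>>> move_arm([
  [[0,0,0,0,0,-0.02,-1],[0,0,0,0,0,-0.05,-1],[0,0,0,0,0,-0.05,-1],[0,0,0,0,0,-0.05,-1],[0,0,0,0,0,-0.05,-1]],
])

```text
time_s: 22.25
tool_pos: [494.2, -314.5, 42.1]
orientation: [2.09, 2.344, 0.0]
wrist_force: [-0.1, -0.6, -0.3]
finger_gap: 0.455
finger_force: 60.4
```

>>> move_arm([
  [[0,0,0,0,0,-0.04,-1],[0,0,0,0,0,-0.07,-1],[0,0,0,0,0,-0.088,-1],[0,0,0,0,0,-0.088,-1],[0,0,0,0,0,-0.088,-1]],
])

```text
time_s: 22.75
tool_pos: [493.3, -314.2, 23.5]
orientation: [-2.09, -2.344, 0.0]
wrist_force: [-2.6, 2.0, 4.3]
finger_gap: 0.455
finger_force: 60.5
```

>>> move_arm([
  [[0,0,0,0,0,0,-1],[0,0,0,0,0,0,-1]],
])

```text
time_s: 22.95
tool_pos: [493.2, -314.1, 23.4]
orientation: [-2.09, -2.344, 0.0]
wrist_force: [-2.7, 0.4, 5.2]
finger_gap: 0.453
finger_force: 60.5
```

>>> move_arm([
  [[0,0,0,0,0,0,1],[0,0,0,0,0,0,1],[0,0,0,0,0,0,1],[0,0,0,0,0,0,1],[0,0,0,0,0,0,1]],
])

```text
time_s: 23.45
tool_pos: [493.6, -314.3, 23.4]
orientation: [-2.091, -2.345, 0.0]
wrist_force: [0.1, -0.3, 0.6]
finger_gap: 1.001
finger_force: 0.0
```

>>> move_arm([
  [[0,0,0,0,0,0.1,1],[0,0,0,0,0,0.3,1],[0,0,0,0,0,0.5,1],[0,0,0,0,0,0.7,1],[0,0,0,0,0,0.8,1]],
])

```text
time_s: 23.95
tool_pos: [494.8, -315.1, 187.2]
orientation: [2.088, 2.342, 0.001]
wrist_force: [0.8, -0.9, 0.6]
finger_gap: 0.995
finger_force: 0.0
```

>>> move_arm([
  [[0,0,0,0.05,0.2,0.1,1],[0,0,0,0.1,0.4,0.2,1],[0,0,0,0.15,0.6,0.2,1],[0,0,0,0.19,0.76,0.2,1]],
])

```text
time_s: 24.35
tool_pos: [532.2, -160.5, 224.5]
orientation: [2.09, 2.344, 0.002]
wrist_force: [0.1, -0.9, -1.0]
finger_gap: 0.998
finger_force: 0.0
```

>>> move_arm([
  [[0,0,0,0.05,0.2,0,1],[0,0,0,0.1,0.4,0,1],[0,0,0,0.15,0.6,0,1],[0,0,0,0.19,0.72,0,1],[0,0,0,0.19,0.72,0,1]],
])

```text
time_s: 24.85
tool_pos: [570.3, -15.4, 223.5]
orientation: [-2.087, -2.348, -0.002]
wrist_force: [0.2, -0.1, -1.1]
finger_gap: 0.999
finger_force: 0.0
```

>>> move_arm([
  [[0,0,0,0,0,0,1],[0,0,0,0,0,0,1],[0,0,0,0,0,0,1],[0,0,0,0,0,0,1],[0,0,0,0,0,0,1]],
])

```text
time_s: 25.35
tool_pos: [569.5, -18.9, 223.5]
orientation: [2.092, 2.344, 0.0]
wrist_force: [-0.5, -0.0, -0.2]
finger_gap: 0.994
finger_force: 0.0
```

```bash
cat > st.py <<'E'
from w import *
m=(abs(V[:,0]-564)<30)&(abs(V[:,1]-112)<32)&(V[:,2]>70)&(V[:,2]<90)
T=V[m]; z=np.median(T[:,2]); print("stop",len(T),z,rect(T[T[:,2]>z-5]))
for lo,hi in [(18,26)]:
    m=(abs(V[:,0]-573)<60)&(abs(V[:,1]-20)<150)&(V[:,2]>lo)&(V[:,2]<hi); print("rail",rect(V[m]))
p,d,c=cam("top"); W=world(d,c); V2=W.reshape(-1,3); V2=V2[~np.isnan(V2[:,0])]
for k,(x,y) in dict(sep=(568,-353),drop=(442,-379),liq=(494,-314)).items():
    t=V2[(np.hypot(V2[:,0]-x,V2[:,1]-y)<32)&(V2[:,2]>28)]; zt=np.percentile(t[:,2],97); tt=t[t[:,2]>zt-6]; print(k,zt,np.round((tt.min(0)+tt.max(0))/2,1))
a=np.load("wrist.npz")["p"]; save("w2.png",np.hstack([cv2.resize(a,(400,300)),cv2.resize(p,(400,300))]))
E
python3 st.py
```

```text
tcp [569.5 -18.9 223.5] yaw y 6.5 q [-0.04  0.28  1.76 -0.    1.1  -0.15] 25.35 gap 0.9943101302879193
stop 1300 77.30734151768209 ((565.908203125, 112.97422790527344), (25.90097999572754, 30.58718490600586), 6.384407997131348)
rail ((575.6507568359375, 24.981605529785156), (65.24263763427734, 244.2000732421875), 6.67578125)
sep 57.292029477160966 [ 565.5 -353.1   55.3]
drop 75.17718343871127 [ 440.7 -377.3   76.9]
liq 86.01444537296085 [ 490.9 -314.7   84.5]
```

View pics/w2.png

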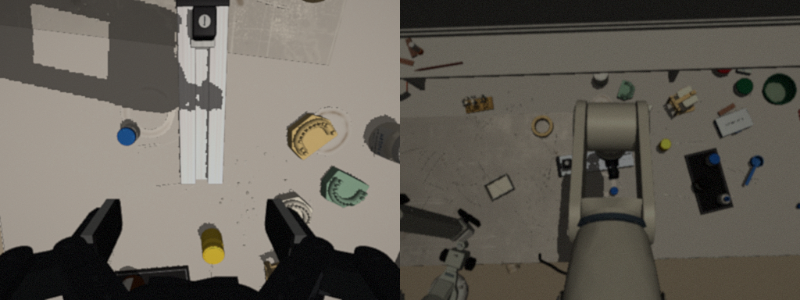

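All three containers stand on the mat: in the right half, the blue cap is at (713,158), the dropper at (725,199) and the amber jar in between. The stop is at (565.5, 113) with yaw 6.5°. I'm going to grip it next.

>>> move_arm([
  [[0,0,0,-0.01,0.2,0,1],[0,0,0,-0.02,0.42,-0.1,1],[0,0,0,-0.02,0.58,-0.2,1],[0,0,0,-0.02,0.64,-0.3,1],[0,0,0,-0.02,0.66,-0.4,1]],
])

```text
time_s: 25.95
tool_pos: [565.6, 115.4, 142.8]
orientation: [2.089, 2.347, 0.001]
wrist_force: [0.9, -1.3, 0.8]
finger_gap: 0.998
finger_force: 0.0
```

>>> move_arm([
  [[0,0,0,0,0,-0.1,1],[0,0,0,0,0,-0.2,1],[0,0,0,0,0,-0.25,1],[0,0,0,0,0,-0.25,1],[0,0,0,0,0,-0.25,1]],
])

```text
time_s: 26.45
tool_pos: [566.0, 113.7, 94.0]
orientation: [2.091, 2.344, 0.0]
wrist_force: [-0.3, 0.6, -0.7]
finger_gap: 0.998
finger_force: 0.0
```

>>> move_arm([
  [[0,0,0,0,0,0,1],[0,0,0,0,0,0,1],[0,0,0,0,0,0,1]],
])

```text
time_s: 26.75
tool_pos: [566.0, 113.8, 94.2]
orientation: [2.09, 2.344, 0.001]
wrist_force: [-0.3, 0.1, 0.4]
finger_gap: 1.001
finger_force: 0.0
```

Down 53 mm, then close.

>>> move_arm([
  [[0,0,0,0,-0.005,-0.1,1],[0,0,0,0,-0.005,-0.2,1],[0,0,0,0,-0.005,-0.26,1],[0,0,0,0,-0.005,-0.26,1],[0,0,0,0,-0.005,-0.26,1]],
])

```text
time_s: 27.25
tool_pos: [565.8, 112.8, 41.8]
orientation: [-2.091, -2.345, 0.0]
wrist_force: [-0.6, -0.1, -0.4]
finger_gap: 0.999
finger_force: 0.0
```

>>> move_arm([
  [[0,0,0,0,0,0,1],[0,0,0,0,0,0,-1],[0,0,0,0,0,0,-1],[0,0,0,0,0,0,-1],[0,0,0,0,0,0,-1]],
])

```text
time_s: 27.75
tool_pos: [565.7, 112.8, 41.7]
orientation: [2.091, 2.345, 0.0]
wrist_force: [-0.0, -0.3, -0.1]
finger_gap: 0.333
finger_force: 0.0
```

>>> move_arm([
  [[0,0,0,0,0,0,-1],[0,0,0,0,0,0,-1],[0,0,0,0,0,0,-1],[0,0,0,0,0,0,-1],[0,0,0,0,0,0,-1]],
])

```text
time_s: 28.25
tool_pos: [565.8, 112.8, 41.8]
orientation: [2.091, 2.345, 0.001]
wrist_force: [-1.8, 0.4, 5.3]
finger_gap: 0.3
finger_force: 59.5
```

>>> move_arm([
  [[0,0,0,0.006,-0.05,0,-1],[0,0,0,0.012,-0.1,0,-1],[0,0,0,0.018,-0.15,0,-1],[0,0,0,0.024,-0.2,0,-1],[0,0,0,0.029,-0.25,0,-1]],
])

```text
time_s: 28.75
tool_pos: [571.9, 61.9, 41.8]
orientation: [2.091, 2.344, 0.001]
wrist_force: [0.2, 0.3, 5.6]
finger_gap: 0.296
finger_force: 59.5
```

Sliding freely; continuing.

>>> move_arm([
  [[0,0,0,0.008,-0.07,0,-1],[0,0,0,0.016,-0.14,0,-1],[0,0,0,0.025,-0.21,0,-1],[0,0,0,0.033,-0.28,0,-1],[0,0,0,0.041,-0.35,0,-1]],
])

```text
time_s: 29.25
tool_pos: [580.0, -8.3, 41.8]
orientation: [2.091, 2.344, 0.001]
wrist_force: [1.3, 0.4, 5.7]
finger_gap: 0.298
finger_force: 59.6
```

>>> move_arm([
  [[0,0,0,0.008,-0.07,0,-1],[0,0,0,0.016,-0.14,0,-1],[0,0,0,0.025,-0.21,0,-1],[0,0,0,0.033,-0.28,0,-1],[0,0,0,0.041,-0.35,0,-1]],
])

```text
time_s: 29.75
tool_pos: [588.1, -78.4, 41.8]
orientation: [2.091, 2.344, 0.001]
wrist_force: [0.1, 1.2, 5.0]
finger_gap: 0.299
finger_force: 59.6
```

>>> move_arm([
  [[0,0,0,0.008,-0.07,0,-1],[0,0,0,0.016,-0.14,0,-1],[0,0,0,0.025,-0.21,0,-1],[0,0,0,0.033,-0.28,0,-1],[0,0,0,0.033,-0.28,0,-1]],
])

```text
time_s: 30.25
tool_pos: [594.2, -135.1, 41.1]
orientation: [-2.092, -2.343, 0.001]
wrist_force: [0.6, 1.0, -1.1]
finger_gap: 0.296
finger_force: 58.8
```

>>> move_arm([
  [[0,0,0,0,0,0,-1],[0,0,0,0,0,0,-1],[0,0,0,0,0,0.02,-1],[0,0,0,0,0,0.04,-1],[0,0,0,0,0,0.05,-1]],
])

```text
time_s: 30.75
tool_pos: [594.8, -133.0, 52.1]
orientation: [2.09, 2.345, 0.001]
wrist_force: [0.1, -0.5, -0.5]
finger_gap: 0.298
finger_force: 58.8
```

The stop is free. I'm lifting it, heading to the tray, turning to match, and checking the tray from near, including microscope clearance.

>>> move_arm([
  [[0,0,0,0,0,0.1,-1],[0,0,0,0,0,0.28,-1],[0,0,0,0,0,0.45,-1],[0,0,0,0,0,0.58,-1],[0,0,0,0,0,0.65,-1]],
])

```text
time_s: 31.25
tool_pos: [595.5, -133.3, 184.3]
orientation: [2.088, 2.343, 0.003]
wrist_force: [0.7, 0.3, -0.4]
finger_gap: 0.297
finger_force: 59.0
```

>>> move_arm([
  [[0,0,0.02,-0.03,0.15,0,-1],[0,0,0.04,-0.06,0.35,0,-1],[0,0,0.06,-0.1,0.55,0,-1],[0,0,0.06,-0.13,0.72,0,-1],[0,0,0.06,-0.15,0.85,0,-1]],
])

```text
time_s: 31.75
tool_pos: [563.3, 38.7, 180.9]
orientation: [-1.859, -2.531, 0.001]
wrist_force: [0.3, -0.6, 0.1]
finger_gap: 0.296
finger_force: 59.1
```

>>> move_arm([
  [[0,0,0.02,-0.04,0.2,0,-1],[0,0,0.04,-0.08,0.4,0,-1],[0,0,0.06,-0.13,0.6,0,-1],[0,0,0.06,-0.17,0.75,0,-1],[0,0,0.06,-0.18,0.8,0,-1]],
])

```text
time_s: 32.25
tool_pos: [527.1, 199.2, 180.9]
orientation: [-1.61, -2.696, 0.001]
wrist_force: [0.3, -0.9, -1.0]
finger_gap: 0.297
finger_force: 59.1
```

>>> move_arm([
  [[0,0,0,0,0,0,-1],[0,0,0,0,0,0,-1],[0,0,0,0,0,0,-1]],
])

```text
time_s: 32.55
tool_pos: [528.7, 195.5, 181.3]
orientation: [1.616, 2.694, -0.001]
wrist_force: [0.0, -0.7, -0.9]
finger_gap: 0.296
finger_force: 59.1
```

```bash
cat > tray.py <<'E'
from w import *
for z0,z1 in [(29,38),(-2,38)]:
    ms=[s["mask"] for s in robot.silhouettes("tray","wrist")[:1]]
    w=W[ms[0]]; w=w[~np.isnan(w[:,0])]; w=w[(w[:,2]>z0)&(w[:,2]<z1)]; print(z0,len(w),rect(w),np.round(np.median(w,0)))
T=np.load("top.npz")["W"].reshape(-1,3); S=np.load("scene.npz")["W"].reshape(-1,3); A=np.vstack([T,S]); A=A[~np.isnan(A[:,0])]
b=A[(A[:,2]>45)&(np.hypot(A[:,0]-501,A[:,1]-340)<300)&(A[:,1]>180)]
if len(b): i=np.argsort(np.hypot(b[:,0]-501,b[:,1]-340))[:400:80]; print("near tall",len(b),np.round(b[i]))
E
python3 tray.py w3.png
```

```text
tcp [528.7 195.5 181.3] yaw y 28.1 q [ 0.35  0.31  1.81 -0.    1.02 -0.14] 32.55 gap 0.2956994594353333
29 627 ((506.8736877441406, 327.140625), (56.226959228515625, 51.3980598449707), 27.75196075439453) [521. 320.  33.]
-2 4943 ((508.8614807128906, 332.1514892578125), (65.14797973632812, 59.6821174621582), 27.398900985717773) [508. 332.   2.]
near tall 9918 [[422. 415. 116.]
 [408. 402.  90.]
 [409. 407. 108.]
 [410. 412. 108.]
 [394. 390.  76.]]
```

View pics/w3.png

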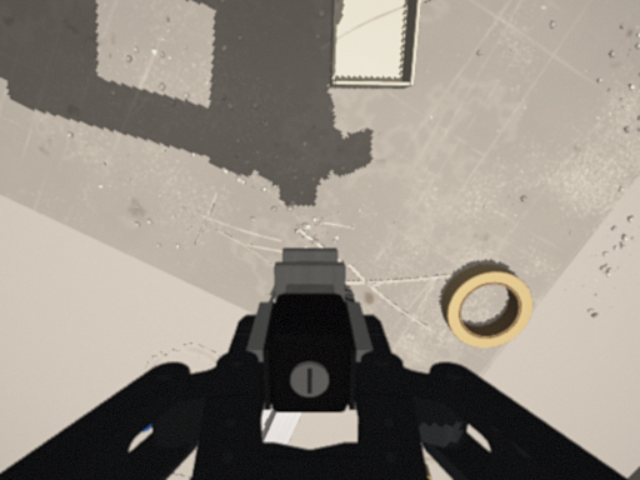

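Run:
```python
from h import *
A=[]
for n in ["scene","top"]:
    W=np.load(n+".npz")["W"].reshape(-1,3); A.append(W[~np.isnan(W[:,0])])
A=np.vstack(A)
a=np.arctan2(340,500.5); e=np.array([np.cos(a),np.sin(a)])
s=A[:,:2]@e; q=A[:,1]*e[0]-A[:,0]*e[1]
for lo,hi in [(45,80),(80,120),(120,180),(180,260),(260,350),(350,480)]:
    m=(A[:,2]>lo)&(A[:,2]<hi)&(s>200)&(s<800)&(q>-60)&(q<250)
    if m.sum():
        i=np.argsort(q[m])[:200:50]; print(lo,m.sum(),"perp",np.round(q[m][i]),"along",np.round(s[m][i]), "s range", np.round(np.percentile(s[m],[1,99])))
```

```text
45 1630 perp [-1.  8. 10. 13.] along [350. 351. 321. 339.] s range [323. 551.]
80 815 perp [103. 105. 107. 108.] along [560. 554. 570. 566.] s range [485. 599.]
120 513 perp [107. 118. 134. 136.] along [584. 589. 560. 572.] s range [540. 595.]
180 1260 perp [133. 136. 136. 137.] along [565. 575. 579. 563.] s range [555. 613.]
260 4238 perp [-3.  5. 10. 13.] along [200. 200. 201. 201.] s range [200. 628.]
350 1197 perp [113. 116. 117. 118.] along [628. 632. 639. 636.] s range [595. 644.]
```

Run:
```python
from h import *
B=np.load("scene.npz")["W"].reshape(-1,3); T=np.load("top.npz")["W"].reshape(-1,3)
a=np.arctan2(340,500.5); e=np.array([np.cos(a),np.sin(a)])
for nm,A in [("scene",B),("top",T)]:
    s=A[:,:2]@e; q=A[:,1]*e[0]-A[:,0]*e[1]
    m=(A[:,2]>45)&(A[:,2]<480)&(s>150)&(s<520)&(q>-100)&(q<130); print(nm,m.sum())
    if m.sum(): 
        h=np.round(A[m]/40)*40; u,c=np.unique(h,axis=0,return_counts=True); print([(x.astype(int).tolist(),int(k)) for x,k in zip(u,c) if k>15][:40])
p,d,c=cam("scene"); save("s2.png",cv2.resize(p,(800,600)))
```

```text
scene 12456
[([120, 80, 360], 142), ([120, 80, 400], 278), ([120, 120, 280], 522), ([120, 120, 320], 1384), ([120, 120, 360], 1221), ([120, 120, 400], 20), ([160, 80, 240], 50), ([160, 80, 280], 140), ([160, 80, 320], 244), ([160, 80, 360], 499), ([160, 80, 400], 1420), ([160, 80, 440], 944), ([160, 120, 240], 56), ([160, 120, 280], 488), ([160, 120, 320], 992), ([160, 120, 360], 1111), ([160, 120, 400], 450), ([200, 0, 320], 22), ([200, 0, 360], 40), ([200, 0, 400], 47), ([200, 0, 440], 54), ([200, 40, 240], 25), ([200, 40, 280], 151), ([200, 40, 320], 255), ([200, 40, 360], 332), ([200, 40, 400], 415), ([200, 40, 440], 533), ([200, 80, 240], 25), ([200, 80, 280], 102), ([200, 80, 320], 138), ([200, 80, 360], 80), ([200, 80, 400], 72), ([200, 80, 440], 59), ([280, 200, 40], 68), ([280, 200, 80], 59)]
top 65
[([280, 200, 40], 32), ([280, 200, 80], 29)]
```

View pics/s2.png

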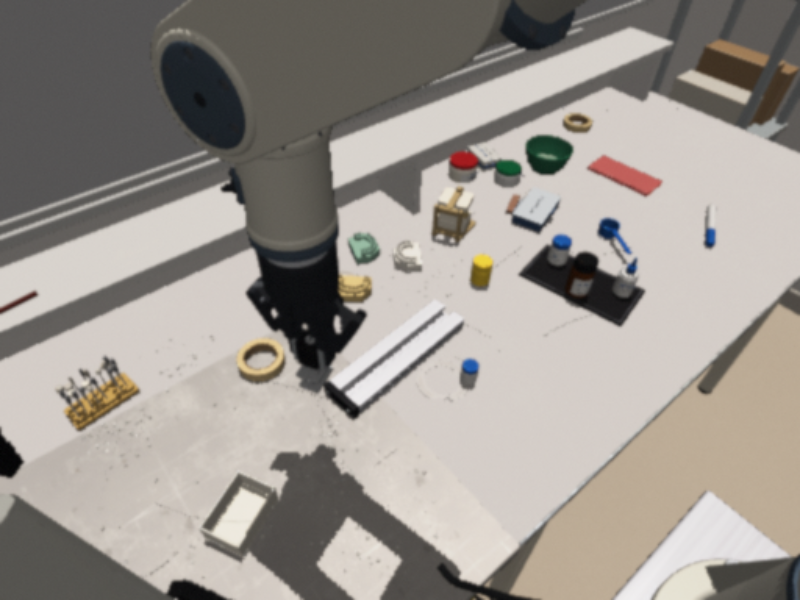

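The scene view shows the stop held upright at (315,365), the rail empty, the containers on the mat, and the tray clear at (240,515). Moving over the tray.

>>> move_arm([
  [[0,0,0,-0.03,0.15,0,-1],[0,0,0,-0.06,0.32,0,-1],[0,0,0,-0.1,0.5,0,-1],[0,0,0,-0.13,0.65,0,-1],[0,0,0,-0.141,0.722,0,-1]],
])

```text
time_s: 33.25
tool_pos: [499.9, 343.0, 181.5]
orientation: [-1.613, -2.696, -0.001]
wrist_force: [0.4, -0.2, -0.4]
finger_gap: 0.298
finger_force: 59.1
```

>>> move_arm([
  [[0,0,0,0,0,0,-1],[0,0,0,0,0,-0.1,-1],[0,0,0,0,0,-0.22,-1],[0,0,0,0,0,-0.32,-1],[0,0,0,0,0,-0.35,-1]],
])

```text
time_s: 33.75
tool_pos: [499.4, 338.9, 109.4]
orientation: [-1.615, -2.693, 0.006]
wrist_force: [0.4, -0.8, -1.3]
finger_gap: 0.295
finger_force: 59.1
```

>>> move_arm([
  [[0,0,0,0,0,0,-1],[0,0,0,0,0,0,-1],[0,0,0,0,0,0,-1]],
])

```text
time_s: 34.05
tool_pos: [501.0, 341.3, 112.7]
orientation: [1.614, 2.694, 0.003]
wrist_force: [1.0, -0.6, -1.7]
finger_gap: 0.297
finger_force: 59.1
```

>>> move_arm([
  [[0,0,0,0,-0.005,-0.06,-1],[0,0,0,0,-0.005,-0.14,-1],[0,0,0,0,-0.005,-0.2,-1],[0,0,0,0,-0.005,-0.24,-1],[0,0,0,0,-0.005,-0.26,-1]],
])

```text
time_s: 34.55
tool_pos: [499.8, 339.9, 58.4]
orientation: [-1.614, -2.695, 0.002]
wrist_force: [-0.7, 0.8, -1.5]
finger_gap: 0.297
finger_force: 59.1
```

>>> move_arm([
  [[0,0,0,0,0,-0.02,-1],[0,0,0,0,0,-0.05,-1],[0,0,0,0,0,-0.08,-1],[0,0,0,0,0,-0.1,-1],[0,0,0,0,0,-0.1,-1]],
])

```text
time_s: 35.05
tool_pos: [500.4, 340.2, 39.3]
orientation: [1.614, 2.695, 0.0]
wrist_force: [0.9, -0.2, -0.8]
finger_gap: 0.304
finger_force: 59.1
```

>>> move_arm([
  [[0,0,0,0,0,0,-1],[0,0,0,0,0,0,-1],[0,0,0,0,0,0,-1]],
])

```text
time_s: 35.35
tool_pos: [500.2, 340.1, 39.5]
orientation: [1.614, 2.695, 0.0]
wrist_force: [-0.7, -0.5, -1.3]
finger_gap: 0.3
finger_force: 59.1
```

>>> move_arm([
  [[0,0,0,0,0,-0.003,-1],[0,0,0,0,0,-0.003,-1],[0,0,0,0,0,-0.003,1],[0,0,0,0,0,-0.003,1],[0,0,0,0,0,-0.003,1]],
])

```text
time_s: 35.85
tool_pos: [500.2, 340.2, 38.9]
orientation: [1.614, 2.695, 0.0]
wrist_force: [-0.0, 0.2, -0.3]
finger_gap: 0.796
finger_force: 0.0
```

>>> move_arm([
  [[0,0,0,0,0,0,1],[0,0,0,0,0,0,1],[0,0,0,0,0,0.05,1],[0,0,0,0,0,0.15,1],[0,0,0,0,0,0.3,1]],
])

```text
time_s: 36.35
tool_pos: [499.3, 339.5, 98.8]
orientation: [-1.614, -2.694, 0.004]
wrist_force: [-0.2, -0.4, -0.2]
finger_gap: 0.997
finger_force: 0.0
```

>>> move_arm([
  [[0,0,0,0,0,0.15,1],[0,0,0,0,0,0.35,1],[0,0,0,0,0,0.55,1],[0,0,0,0,0,0.6,1]],
])

```text
time_s: 36.75
tool_pos: [502.1, 341.4, 224.6]
orientation: [1.613, 2.692, 0.011]
wrist_force: [0.4, 0.7, -0.0]
finger_gap: 0.999
finger_force: 0.0
```

>>> move_arm([
  [[0,0,-0.02,0.03,-0.2,0,1],[0,0,-0.05,0.06,-0.4,0,1],[0,0,-0.08,0.09,-0.6,0,1],[0,0,-0.1,0.12,-0.8,0,1],[0,0,-0.12,0.14,-0.95,0,1]],
])

```text
time_s: 37.25
tool_pos: [527.9, 147.9, 218.9]
orientation: [2.094, 2.341, -0.001]
wrist_force: [-0.0, -0.1, 0.6]
finger_gap: 1.0
finger_force: 0.0
```

Run:
```python
from w import *
p,d,c=cam("scene"); W=world(d,c); V=W.reshape(-1,3); V=V[~np.isnan(V[:,0])]
m=(np.hypot(V[:,0]-500,V[:,1]-340)<60)&(V[:,2]>40)&(V[:,2]<95); t=V[m]; print(len(t)); zt=np.percentile(t[:,2],97); print("stop top",zt,rect(t[t[:,2]>zt-5]))
save("s3.png",cv2.resize(p[190:384,60:330],(800,575)))
```

```text
tcp [527.9 147.9 218.9] yaw y 6.4 q [ 0.27  0.25  1.81 -0.    1.08  0.16] 37.25 gap 0.9996281233863599
377
stop top 77.1527169243588 ((498.50421142578125, 340.10406494140625), (26.496959686279297, 29.168678283691406), 26.97256088256836)
```

View pics/s3.png

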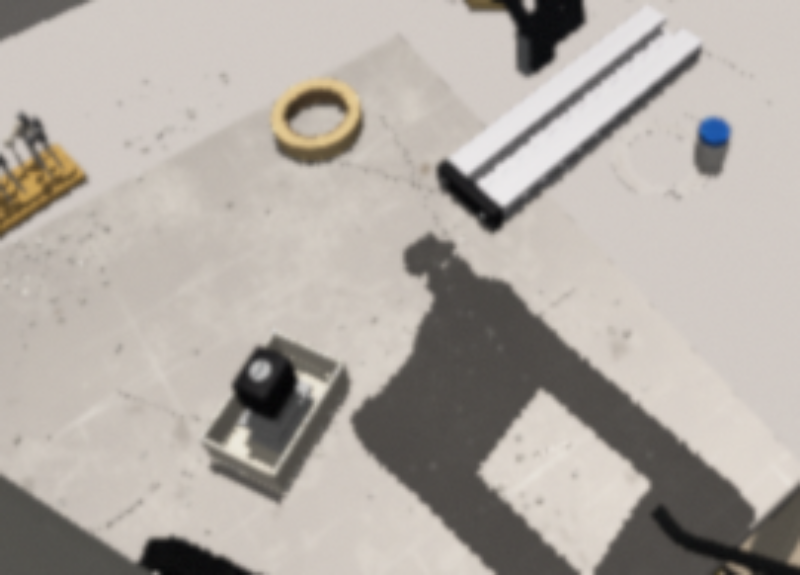

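The stop stands upright in the tray (265,385 in the crop). Next I'm fetching the amber jar.

>>> move_arm([
  [[0,0,0,-0.02,-0.2,0,1],[0,0,0,-0.03,-0.4,0,1],[0,0,0,-0.05,-0.6,0,1],[0,0,0,-0.058,-0.77,0,1]],
])

```text
time_s: 37.75
tool_pos: [516.0, -4.8, 218.9]
orientation: [-2.089, -2.346, 0.0]
wrist_force: [0.5, -0.0, 0.7]
finger_gap: 0.998
finger_force: 0.0
```

>>> move_arm([
  [[0,0,0,-0.02,-0.2,0,1],[0,0,0,-0.03,-0.4,0,1],[0,0,0,-0.05,-0.6,0,1],[0,0,0,-0.058,-0.77,0,1]],
])

```text
time_s: 38.15
tool_pos: [504.7, -158.9, 218.9]
orientation: [-2.09, -2.346, -0.0]
wrist_force: [0.6, 0.9, -0.2]
finger_gap: 1.0
finger_force: 0.0
```

>>> move_arm([
  [[0,0,0,-0.02,-0.2,0,1],[0,0,0,-0.03,-0.4,0,1],[0,0,0,-0.05,-0.6,0,1],[0,0,0,-0.058,-0.72,-0.1,1],[0,0,0,-0.058,-0.77,-0.25,1]],
])

```text
time_s: 38.65
tool_pos: [494.7, -314.4, 169.9]
orientation: [2.089, 2.341, 0.001]
wrist_force: [0.0, -0.2, -0.4]
finger_gap: 1.002
finger_force: 0.0
```

>>> move_arm([
  [[0,0,0,0,0,0,1],[0,0,0,0,0,0,1],[0,0,0,0,0,0,1],[0,0,0,0,0,0,1]],
])

```text
time_s: 39.05
tool_pos: [494.3, -311.4, 170.4]
orientation: [2.088, 2.345, 0.001]
wrist_force: [0.1, -1.1, -0.3]
finger_gap: 0.997
finger_force: 0.0
```

>>> move_arm([
  [[0,0,0,0,-0.015,-0.15,1],[0,0,0,0,-0.015,-0.32,1],[0,0,0,0,-0.015,-0.5,1],[0,0,0,0,-0.015,-0.63,1],[0,0,0,0,-0.015,-0.69,1]],
])

```text
time_s: 39.55
tool_pos: [492.9, -313.9, 29.5]
orientation: [-2.089, -2.344, 0.0]
wrist_force: [-0.9, -1.0, -0.5]
finger_gap: 1.0
finger_force: 0.0
```

>>> move_arm([
  [[0,0,0,0,0,-0.02,1],[0,0,0,0,0,-0.045,1],[0,0,0,0,0,-0.045,1],[0,0,0,0,0,-0.045,1],[0,0,0,0,0,-0.045,1]],
])

```text
time_s: 40.05
tool_pos: [493.9, -315.2, 22.8]
orientation: [2.09, 2.344, 0.0]
wrist_force: [-0.0, -0.4, -0.5]
finger_gap: 0.999
finger_force: 0.0
```

>>> move_arm([
  [[0,0,0,0,0,0,-1],[0,0,0,0,0,0,-1],[0,0,0,0,0,0,-1],[0,0,0,0,0,0,-1],[0,0,0,0,0,0,-1]],
])

```text
time_s: 40.55
tool_pos: [493.5, -315.0, 22.2]
orientation: [2.091, 2.345, -0.0]
wrist_force: [-1.4, -0.0, 6.3]
finger_gap: 0.456
finger_force: 60.1
```

>>> move_arm([
  [[0,0,0,0,0,0,-1],[0,0,0,0,0,0,-1]],
])

```text
time_s: 40.75
tool_pos: [493.5, -315.0, 22.2]
orientation: [2.091, 2.345, -0.0]
wrist_force: [-0.2, -0.2, 5.8]
finger_gap: 0.457
finger_force: 60.1
```

>>> move_arm([
  [[0,0,0,0,0,0.08,-1],[0,0,0,0,0,0.22,-1],[0,0,0,0,0,0.4,-1],[0,0,0,0,0,0.57,-1],[0,0,0,0,0,0.65,-1]],
])

```text
time_s: 41.25
tool_pos: [494.6, -315.6, 156.0]
orientation: [2.088, 2.342, 0.001]
wrist_force: [0.8, 0.0, -0.6]
finger_gap: 0.456
finger_force: 60.4
```

>>> move_arm([
  [[0,0,0,0.02,0.1,0,-1],[0,0,0,0.06,0.28,0,-1],[0,0,0,0.1,0.48,0,-1],[0,0,0,0.15,0.7,0,-1],[0,0,0,0.196,0.928,0,-1]],
])

```text
time_s: 41.75
tool_pos: [532.8, -127.9, 152.9]
orientation: [2.091, 2.343, 0.001]
wrist_force: [1.7, -1.3, -1.3]
finger_gap: 0.451
finger_force: 60.4
```

>>> move_arm([
  [[0,0,0,0.05,0.22,0,-1],[0,0,0,0.1,0.45,0,-1],[0,0,0,0.15,0.7,0,-1],[0,0,0,0.18,0.87,0,-1],[0,0,0,0.196,0.928,0,-1]],
])

```text
time_s: 42.25
tool_pos: [572.2, 59.6, 152.8]
orientation: [2.087, 2.348, 0.002]
wrist_force: [-0.3, -0.3, -0.9]
finger_gap: 0.455
finger_force: 60.4
```

>>> move_arm([
  [[0,0,0,0,0,0,-1],[0,0,0,0,0,-0.08,-1],[0,0,0,0,0,-0.24,-1],[0,0,0,0,0,-0.4,-1],[0,0,0,0,0,-0.45,-1]],
])

```text
time_s: 42.75
tool_pos: [569.5, 54.4, 59.4]
orientation: [-2.09, -2.341, 0.006]
wrist_force: [-0.4, -0.1, -0.4]
finger_gap: 0.454
finger_force: 60.5
```

>>> move_arm([
  [[0,0,0,0,0,0,-1],[0,0,0,0,0,0,-1],[0,0,0,0,0,0,-1],[0,0,0,0,0,0,-1]],
])

```text
time_s: 43.15
tool_pos: [572.7, 56.3, 63.3]
orientation: [2.09, 2.344, 0.003]
wrist_force: [-0.3, -0.4, -0.7]
finger_gap: 0.454
finger_force: 60.5
```

>>> move_arm([
  [[0,0,0,0,0,-0.04,-1],[0,0,0,0,0,-0.08,-1],[0,0,0,0,0,-0.11,-1],[0,0,0,0,0,-0.11,-1],[0,0,0,0,0,-0.11,-1]],
])

```text
time_s: 43.65
tool_pos: [571.8, 56.4, 40.2]
orientation: [-2.09, -2.345, 0.0]
wrist_force: [-3.1, -0.1, 10.2]
finger_gap: 0.455
finger_force: 61.0
```

>>> move_arm([
  [[0,0,0,0,0,0,-1],[0,0,0,0,0,0,-1]],
])

```text
time_s: 43.85
tool_pos: [571.9, 56.4, 40.2]
orientation: [-2.09, -2.345, 0.0]
wrist_force: [-2.5, -0.7, 10.9]
finger_gap: 0.459
finger_force: 61.0
```

>>> move_arm([
  [[0,0,0,0,0,0,1],[0,0,0,0,0,0,1],[0,0,0,0,0,0,1],[0,0,0,0,0,0,1],[0,0,0,0,0,0,1]],
])

```text
time_s: 44.35
tool_pos: [571.7, 56.3, 39.7]
orientation: [-2.091, -2.345, 0.0]
wrist_force: [0.7, -1.0, 0.4]
finger_gap: 1.0
finger_force: 0.0
```

>>> move_arm([
  [[0,0,0,0,0,0.1,1],[0,0,0,0,0,0.3,1],[0,0,0,0,0,0.5,1],[0,0,0,0,0,0.68,1],[0,0,0,0,0,0.75,1]],
])

```text
time_s: 44.85
tool_pos: [573.5, 56.5, 193.6]
orientation: [2.088, 2.342, 0.006]
wrist_force: [0.5, -0.0, -0.8]
finger_gap: 1.002
finger_force: 0.0
```

>>> move_arm([
  [[0,0,0,-0.04,-0.15,0,1],[0,0,0,-0.1,-0.35,0,1],[0,0,0,-0.16,-0.55,0,1],[0,0,0,-0.217,-0.726,0,1]],
])

```text
time_s: 45.25
tool_pos: [527.3, -90.2, 189.2]
orientation: [-2.09, -2.345, 0.001]
wrist_force: [0.8, -0.8, -0.1]
finger_gap: 0.997
finger_force: 0.0
```

>>> move_arm([
  [[0,0,0,-0.06,-0.2,0,1],[0,0,0,-0.12,-0.4,0,1],[0,0,0,-0.18,-0.6,0,1],[0,0,0,-0.217,-0.726,0,1]],
])

```text
time_s: 45.65
tool_pos: [483.6, -236.3, 189.2]
orientation: [-2.092, -2.343, 0.001]
wrist_force: [1.0, 0.7, -0.3]
finger_gap: 0.998
finger_force: 0.0
```

>>> move_arm([
  [[0,0,0,-0.06,-0.2,0,1],[0,0,0,-0.12,-0.4,0,1],[0,0,0,-0.18,-0.58,0,1],[0,0,0,-0.21,-0.69,0,1],[0,0,0,-0.217,-0.726,0,1]],
])

```text
time_s: 46.15
tool_pos: [440.5, -381.2, 189.0]
orientation: [-2.093, -2.342, 0.001]
wrist_force: [0.4, 0.1, 1.1]
finger_gap: 1.003
finger_force: 0.0
```

>>> move_arm([
  [[0,0,0,0,0,0,1],[0,0,0,0,0,0,1],[0,0,0,0,0,0,1],[0,0,0,0,0,0,1]],
])

```text
time_s: 46.55
tool_pos: [442.0, -378.3, 189.9]
orientation: [-2.089, -2.346, -0.0]
wrist_force: [-0.2, 0.6, 0.1]
finger_gap: 1.002
finger_force: 0.0
```

>>> move_arm([
  [[0,0,0,0,-0.004,-0.15,1],[0,0,0,0,-0.004,-0.35,1],[0,0,0,0,-0.004,-0.55,1],[0,0,0,0,-0.004,-0.72,1],[0,0,0,0,-0.004,-0.8,1]],
])

```text
time_s: 47.05
tool_pos: [440.5, -378.2, 27.0]
orientation: [-2.087, -2.343, -0.0]
wrist_force: [0.9, 0.1, 1.0]
finger_gap: 1.0
finger_force: 0.0
```

>>> move_arm([
  [[0,0,0,0,0,-0.02,1],[0,0,0,0,0,-0.05,1],[0,0,0,0,0,-0.05,1],[0,0,0,0,0,-0.05,1],[0,0,0,0,0,-0.05,1]],
])

```text
time_s: 47.55
tool_pos: [442.2, -380.5, 20.9]
orientation: [2.09, 2.344, 0.0]
wrist_force: [-0.6, 0.3, 0.0]
finger_gap: 0.998
finger_force: 0.0
```

>>> move_arm([
  [[0,0,0,0,0,0,-1],[0,0,0,0,0,0,-1],[0,0,0,0,0,0,-1],[0,0,0,0,0,0,-1],[0,0,0,0,0,0,-1]],
])

```text
time_s: 48.05
tool_pos: [441.7, -380.2, 20.2]
orientation: [2.091, 2.345, -0.0]
wrist_force: [-1.0, 1.0, 5.2]
finger_gap: 0.372
finger_force: 59.3
```

>>> move_arm([
  [[0,0,0,0,0,0,-1],[0,0,0,0,0,0,-1]],
])

```text
time_s: 48.25
tool_pos: [441.7, -380.2, 20.2]
orientation: [2.091, 2.345, -0.0]
wrist_force: [-1.2, 1.1, 6.3]
finger_gap: 0.367
finger_force: 59.3
```

>>> move_arm([
  [[0,0,0,0,0,0.08,-1],[0,0,0,0,0,0.22,-1],[0,0,0,0,0,0.4,-1],[0,0,0,0,0,0.57,-1],[0,0,0,0,0,0.65,-1]],
])

```text
time_s: 48.75
tool_pos: [442.8, -381.0, 154.0]
orientation: [2.088, 2.341, 0.0]
wrist_force: [0.2, 0.2, -0.4]
finger_gap: 0.373
finger_force: 59.4
```

>>> move_arm([
  [[0,0,0,0.03,0.1,0,-1],[0,0,0,0.1,0.28,0,-1],[0,0,0,0.18,0.48,0,-1],[0,0,0,0.26,0.7,0,-1],[0,0,0,0.35,0.937,0,-1]],
])

```text
time_s: 49.25
tool_pos: [511.7, -192.0, 150.9]
orientation: [2.091, 2.343, 0.0]
wrist_force: [0.9, 0.1, -0.2]
finger_gap: 0.368
finger_force: 59.4
```

>>> move_arm([
  [[0,0,0,0.08,0.22,0,-1],[0,0,0,0.17,0.45,0,-1],[0,0,0,0.26,0.7,0,-1],[0,0,0,0.32,0.87,0,-1],[0,0,0,0.35,0.937,0,-1]],
])

```text
time_s: 49.75
tool_pos: [582.3, -2.6, 150.9]
orientation: [2.087, 2.347, 0.002]
wrist_force: [0.2, -0.3, -1.1]
finger_gap: 0.369
finger_force: 59.5
```

>>> move_arm([
  [[0,0,0,0,0,0,-1],[0,0,0,0,0,-0.08,-1],[0,0,0,0,0,-0.24,-1],[0,0,0,0,0,-0.4,-1],[0,0,0,0,0,-0.45,-1]],
])

```text
time_s: 50.25
tool_pos: [578.8, -7.5, 57.5]
orientation: [-2.09, -2.341, 0.005]
wrist_force: [0.4, -0.5, -1.7]
finger_gap: 0.373
finger_force: 59.5
```

>>> move_arm([
  [[0,0,0,0,0,0,-1],[0,0,0,0,0,0,-1],[0,0,0,0,0,0,-1],[0,0,0,0,0,0,-1]],
])

```text
time_s: 50.65
tool_pos: [582.3, -6.1, 61.3]
orientation: [2.09, 2.344, 0.002]
wrist_force: [-0.5, -0.0, -1.0]
finger_gap: 0.373
finger_force: 59.5
```

Down to ~38.5 and release, then to the last jar.

>>> move_arm([
  [[0,0,0,0,0.004,-0.04,-1],[0,0,0,0,0.004,-0.08,-1],[0,0,0,0,0.004,-0.11,-1],[0,0,0,0,0.004,-0.11,-1],[0,0,0,0,0.004,-0.11,-1]],
])

```text
time_s: 51.15
tool_pos: [581.4, -5.0, 38.2]
orientation: [-2.091, -2.345, 0.0]
wrist_force: [-3.5, 0.8, 11.1]
finger_gap: 0.372
finger_force: 60.1
```

>>> move_arm([
  [[0,0,0,0,0,0,-1],[0,0,0,0,0,0,-1]],
])

```text
time_s: 51.35
tool_pos: [581.4, -5.0, 38.2]
orientation: [-2.09, -2.345, 0.0]
wrist_force: [-3.4, -0.3, 11.8]
finger_gap: 0.367
finger_force: 60.1
```

>>> move_arm([
  [[0,0,0,0,0,0,1],[0,0,0,0,0,0,1],[0,0,0,0,0,0,1],[0,0,0,0,0,0,1],[0,0,0,0,0,0,1]],
])

```text
time_s: 51.85
tool_pos: [581.3, -5.1, 37.7]
orientation: [-2.091, -2.345, 0.0]
wrist_force: [-0.0, -0.8, -0.5]
finger_gap: 1.0
finger_force: 0.0
```

>>> move_arm([
  [[0,0,0,0,0,0.1,1],[0,0,0,0,0,0.3,1],[0,0,0,0,0,0.5,1],[0,0,0,0,0,0.68,1],[0,0,0,0,0,0.7,1]],
])

```text
time_s: 52.35
tool_pos: [584.1, -5.2, 182.7]
orientation: [2.087, 2.341, 0.008]
wrist_force: [-0.7, -0.6, 0.8]
finger_gap: 0.998
finger_force: 0.0
```

>>> move_arm([
  [[0,0,0,-0.02,-0.2,0,1],[0,0,0,-0.02,-0.45,0,1],[0,0,0,-0.03,-0.7,0,1],[0,0,0,-0.03,-0.87,0,1]],
])

```text
time_s: 52.75
tool_pos: [574.5, -181.7, 177.1]
orientation: [-2.091, -2.344, 0.001]
wrist_force: [0.0, 0.6, 1.2]
finger_gap: 0.999
finger_force: 0.0
```

>>> move_arm([
  [[0,0,0,-0.02,-0.2,0,1],[0,0,0,-0.02,-0.45,0,1],[0,0,0,-0.035,-0.7,0,1],[0,0,0,-0.035,-0.82,0,1],[0,0,0,-0.035,-0.87,0,1]],
])

```text
time_s: 53.25
tool_pos: [567.5, -355.6, 176.7]
orientation: [-2.093, -2.342, 0.001]
wrist_force: [-0.4, 0.7, -0.1]
finger_gap: 1.003
finger_force: 0.0
```

>>> move_arm([
  [[0,0,0,0,0,0,1],[0,0,0,0,0,0,1],[0,0,0,0,0,0,1],[0,0,0,0,0,0,1]],
])

```text
time_s: 53.65
tool_pos: [568.6, -351.8, 178.0]
orientation: [-2.089, -2.346, -0.0]
wrist_force: [-0.6, 0.8, -0.2]
finger_gap: 1.003
finger_force: 0.0
```

>>> move_arm([
  [[0,0,0,0,-0.007,-0.15,1],[0,0,0,0,-0.007,-0.35,1],[0,0,0,0,-0.007,-0.55,1],[0,0,0,0,-0.007,-0.7,1],[0,0,0,0,-0.007,-0.76,1]],
])

```text
time_s: 54.15
tool_pos: [566.8, -352.6, 22.9]
orientation: [-2.087, -2.342, 0.001]
wrist_force: [0.3, 0.1, -0.2]
finger_gap: 0.998
finger_force: 0.0
```

>>> move_arm([
  [[0,0,0,0,0,-0.02,1],[0,0,0,0,0,-0.055,1],[0,0,0,0,0,-0.055,1],[0,0,0,0,0,-0.055,1],[0,0,0,0,0,-0.055,1]],
])

```text
time_s: 54.65
tool_pos: [569.0, -354.9, 16.0]
orientation: [2.09, 2.344, 0.0]
wrist_force: [-0.1, -0.1, 0.1]
finger_gap: 1.0
finger_force: 0.0
```

>>> move_arm([
  [[0,0,0,0,0,0,-1],[0,0,0,0,0,0,-1],[0,0,0,0,0,0,-1],[0,0,0,0,0,0,-1],[0,0,0,0,0,0,-1]],
])

```text
time_s: 55.15
tool_pos: [568.6, -354.7, 15.3]
orientation: [2.09, 2.344, 0.0]
wrist_force: [-0.3, 0.2, 4.4]
finger_gap: 0.401
finger_force: 59.7
```

>>> move_arm([
  [[0,0,0,0,0,0,-1],[0,0,0,0,0,0,-1]],
])

```text
time_s: 55.35
tool_pos: [568.6, -354.7, 15.3]
orientation: [2.09, 2.344, 0.0]
wrist_force: [-0.3, -0.3, 4.6]
finger_gap: 0.401
finger_force: 59.7
```

>>> move_arm([
  [[0,0,0,0,0,0.08,-1],[0,0,0,0,0,0.22,-1],[0,0,0,0,0,0.4,-1],[0,0,0,0,0,0.52,-1],[0,0,0,0,0,0.6,-1]],
])

```text
time_s: 55.85
tool_pos: [569.0, -354.9, 137.8]
orientation: [2.089, 2.343, 0.001]
wrist_force: [-0.4, -0.5, -0.1]
finger_gap: 0.401
finger_force: 59.8
```

>>> move_arm([
  [[0,0,0,0.01,0.1,0,-1],[0,0,0,0.02,0.28,0,-1],[0,0,0,0.03,0.45,0,-1],[0,0,0,0.03,0.6,0,-1],[0,0,0,0.033,0.712,0,-1]],
])

```text
time_s: 56.35
tool_pos: [573.6, -209.0, 133.6]
orientation: [-2.088, -2.343, 0.001]
wrist_force: [-1.0, 0.0, -1.2]
finger_gap: 0.401
finger_force: 59.8
```

>>> move_arm([
  [[0,0,0,0.01,0.2,0,-1],[0,0,0,0.02,0.4,0,-1],[0,0,0,0.03,0.58,0,-1],[0,0,0,0.034,0.68,0,-1],[0,0,0,0.034,0.712,0,-1]],
])

```text
time_s: 56.85
tool_pos: [580.5, -66.8, 133.8]
orientation: [-2.086, -2.346, 0.002]
wrist_force: [0.2, 0.3, -0.1]
finger_gap: 0.401
finger_force: 59.8
```

>>> move_arm([
  [[0,0,0,0,0,0,-1],[0,0,0,0,0,-0.08,-1],[0,0,0,0,0,-0.22,-1],[0,0,0,0,0,-0.35,-1],[0,0,0,0,0,-0.4,-1]],
])

```text
time_s: 57.35
tool_pos: [579.8, -70.7, 52.3]
orientation: [-2.09, -2.341, 0.004]
wrist_force: [0.3, -0.1, -1.3]
finger_gap: 0.403
finger_force: 59.8
```

>>> move_arm([
  [[0,0,0,0,0,0,-1],[0,0,0,0,0,0,-1],[0,0,0,0,0,0,-1],[0,0,0,0,0,0,-1]],
])

```text
time_s: 57.75
tool_pos: [582.6, -69.9, 56.0]
orientation: [2.09, 2.344, 0.002]
wrist_force: [0.0, 0.7, 0.1]
finger_gap: 0.402
finger_force: 59.8
```

Down ~22.5 mm, release, lift and back off so that everything can be checked.

>>> move_arm([
  [[0,0,0,0,0,-0.04,-1],[0,0,0,0,0,-0.08,-1],[0,0,0,0,0,-0.109,-1],[0,0,0,0,0,-0.109,-1],[0,0,0,0,0,-0.109,-1]],
])

```text
time_s: 58.25
tool_pos: [581.8, -69.7, 33.2]
orientation: [-2.09, -2.345, 0.0]
wrist_force: [-1.9, -0.2, 7.9]
finger_gap: 0.406
finger_force: 60.3
```

>>> move_arm([
  [[0,0,0,0,0,0,-1],[0,0,0,0,0,0,-1]],
])

```text
time_s: 58.45
tool_pos: [581.8, -69.7, 33.2]
orientation: [-2.091, -2.345, 0.0]
wrist_force: [-2.0, 0.5, 8.6]
finger_gap: 0.4
finger_force: 60.3
```

>>> move_arm([
  [[0,0,0,0,0,0,1],[0,0,0,0,0,0,1],[0,0,0,0,0,0,1],[0,0,0,0,0,0,1],[0,0,0,0,0,0,1]],
])

```text
time_s: 58.95
tool_pos: [581.7, -69.7, 32.9]
orientation: [-2.091, -2.345, 0.0]
wrist_force: [0.8, -0.2, -0.2]
finger_gap: 1.004
finger_force: 0.0
```

>>> move_arm([
  [[0,0,0,0,0,0.1,1],[0,0,0,0,0,0.3,1],[0,0,0,0,0,0.5,1],[0,0,0,0,0,0.75,1],[0,0,0,0,0,1,1]],
])

```text
time_s: 59.45
tool_pos: [581.2, -69.7, 234.7]
orientation: [-2.09, -2.344, 0.001]
wrist_force: [2.1, -0.4, -0.2]
finger_gap: 0.999
finger_force: 0.0
```

>>> move_arm([
  [[0,0,0,0,-0.2,0,1],[0,0,0,-0.2,-0.45,0,1],[0,0,0,-0.4,-0.6,0,1],[0,0,0,-0.5,-0.75,0,1],[0,0,0,-0.5,-0.8,0,1]],
])

```text
time_s: 59.95
tool_pos: [478.2, -232.2, 233.1]
orientation: [-2.093, -2.341, 0.002]
wrist_force: [0.2, 0.8, 0.1]
finger_gap: 1.001
finger_force: 0.0
```

>>> move_arm([
  [[0,0,0,0,-0.2,0,1],[0,0,0,0,-0.45,0,1],[0,0,0,0,-0.7,0,1],[0,0,0,0,-0.9,0,1],[0,0,0,0,-0.9,0,1]],
])

```text
time_s: 60.45
tool_pos: [481.8, -414.3, 232.8]
orientation: [2.093, 2.34, -0.002]
wrist_force: [-0.1, 0.4, -0.5]
finger_gap: 0.998
finger_force: 0.0
```

Run:
```python
from fit import *
print(robot.get_obs()["time_s"])
for n in ["scene","top"]:
    p,d,c=cam(n); V=world(d,c).reshape(-1,3); V=V[~np.isnan(V[:,0])]
    if n=="scene": save("fin.png",cv2.resize(p,(800,600)))
    for k,x0,r,z0,z1 in [("liq",(568,54),20.5,30,78),("sep",(580,-70),18.5,30,60),("drop",(577,-6),16.5,28,68)]:
        m=(np.hypot(V[:,0]-x0[0],V[:,1]-x0[1])<27)&(V[:,2]>z0)
        b=V[m&(V[:,2]<z1)]; q=circ(b,r,x0); t=V[m]; zt=np.percentile(t[:,2],97); tt=t[t[:,2]>zt-8]
        print(n,k,"cyl",np.round(q,1),"top",np.round(zt,1),"cap",np.round((tt.min(0)+tt.max(0))/2,1))
```

```text
60.45
scene liq cyl [571.5  55.6] top 100.7 cap [569.8  56.7  97.2]
scene sep cyl [581.7 -69. ] top 72.9 cap [580.5 -66.9  69.4]
scene drop cyl [580.8  -5.4] top 91.5 cap [578.8  -2.7  92.2]
top liq cyl [570.5  56.1] top 103.8 cap [568.9  55.5 101.8]
top sep cyl [580.4 -69.1] top 75.9 cap [579.  -69.3  73.3]
top drop cyl [579.6  -5.6] top 93.6 cap [580.2  -5.7  94.9]
```

View pics/fin.png

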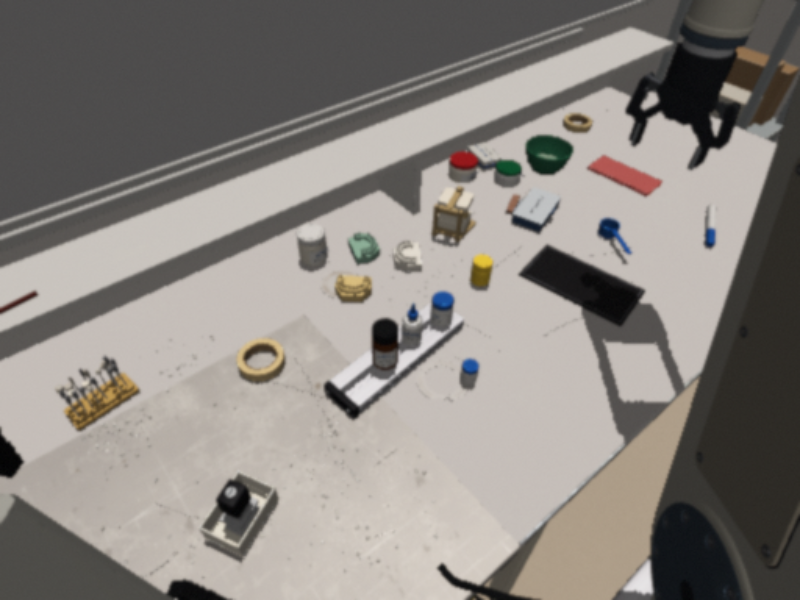

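The final view shows the stop upright in the tray (233,497) and the containers upright on the rail at (385,345), (412,325) and (441,310). All three are within about 2 mm of where they started, and the bystanders haven't moved. Handing in.

```bash
python3 -c "
from cell import robot
print(robot.finish_job())"
```

```text
the job is handed in; nothing more can be done
None
```

The job is handed in: the end stop stands upright in the tray, all three containers are back upright on the rail within about 2–3 mm of their starting spots by camera measurement, and the articulator and cast look undisturbed; the hand-in call returned no verdict.

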